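# Find the balance point of a hanging mobile's arm and set its hanger there

### The job

Slide the mobile's bar along the edge of the balancing stand, without lifting it off and without pressing it down hard on the edge, until it balances level there on its own. Then mark the balance point: set the hanger fully down astride the bar, straight over the edge, and leave the bar balanced level with the hanger on it. Leave everything else on the table where it is.

Things in the scene. Friction and masses are not known exactly. Their poses are not given: they have to be found in the camera images.
- edge (a point): Middle of the top of the balancing stand's steel edge, 150 mm above the table. The edge is 36 mm long, along this frame's y, and 3 mm wide on top, bevelled below; x runs level across it, towards the big disc's end of the bar; z is up.
- stand: The balancing stand, fixed to the table: cast foot 100 (x) by 80 (y) by 12 mm, grey upright 14 (x) by 30 (y) mm, steel edge on top. Origin: centre of its underside, right below the edge's middle; same axes.
- bar_mid (a point): Centre of the mobile's dark flat metal bar, 340 mm long (x), 10 wide (y), 12 high (z), about 60 g, a brass disc hung under each end. It starts across the edge, which is under it at x = -48 to -68 mm, tipped 13 to 16 degrees, big disc on the table. Its balance point lies somewhere from x = -5 to +57 mm: the discs' weights are not known. Let go near balance, it swings and settles in about a second.
- disc_big: Big brass disc, 70 mm across, 4 thick, 95 to 175 g, hung on a stiff eyelet (the origin) under a thin stem, 45 mm below the bar's centre line at bar x = +140 mm; it swings in the bar's xz plane, rim 65 mm below the eyelet. The low weights steady the bar: within about 1.5 mm of balance it stays level, beyond that it tilts near 2 degrees per mm, until a disc meets the table at 12 to 21 degrees.
- disc_small: Small brass disc, 54 mm across, 4 mm thick, 55 to 105 g, hung the same way at bar x = -140 mm, its rim 49 mm below its eyelet (the origin).
- hanger_mid (a point): Centre (23 mm above the underside) of the steel hanger, 46 mm high, 45 g, standing on its two legs: a saddle 24 mm long (x), 22 wide (y), with a slot along x for the bar, 14 wide and 9 high, open below; above it a tab 18 (x) by 10 (y) mm with an eye, from 14 to 46 mm up. Fully down on the bar its centre is 20 mm above the bar's. Either way round will do.
- canopy: Bystander: low round steel ceiling cup, 60 mm across, 26 mm high.
- finial: Bystander: turned brass finial, 30 mm across, 48 mm high.
- screwdriver: Bystander: screwdriver lying on the far side of the stand.
- vase: Bystander: green glass bottle, 68 mm across, 170 mm high.
- candle: Bystander: amber candle jar with a lid, 68 mm across, 85 mm high.
- bowl: Bystander: terracotta bowl, 120 mm across, 50 mm high.
- spare_disc: Bystander: spare brass disc lying flat, 70 mm across, 5 mm thick.
Not all that is in view belongs to the job. Of the things shaped like the stand, the grey one is meant.

How it is judged:
By the outcome, as a careful person would: the job done as asked, in the order asked, and still so for the second after the job is handed in, with the robot touching nothing.
It also fails if it takes over 72 s, if anything falls off the work surface, if the arm or the gripper's body presses on something with over 40 N, if the wrist force passes 120 N, or if a joint passes its speed limit or range.

### The arm

A 7-joint arm with a two-finger parallel gripper is mounted at the origin on the work surface. World frame = base frame: x ahead of the robot, y to its left, z up, the work surface at z = 0. Lengths are in m, angles in rad, forces in N, time in s.
With the tool pointing down it reaches from about 0.4 to 0.85 m from the base axis. Payload 10.4 kg.
Tool frame: the origin (TCP) lies at the very end of the fingers, on their centre line; the grasp point (between the pads) lies 19 mm behind it (manip.grip_depth is the distance from the TCP to the grasp point, in m); z points along the fingers, x is the direction in which the jaws open and shut, and the axes are right-handed (so a half turn about z gives the same grasp; the last joint's range is limited). The gripper opens to 85 mm and grips with 20 to 120 N. Pads are 22 mm wide; open, the fingers measure 114 mm over their backs; the gripper's body (76 mm by 85 mm) begins 54 mm behind the grasp point. The pads swing forward as they close: fully open they stand 13 mm farther back than shut.
Start: joints at [1.211, 0.332, -0.065, 1.46, 0.022, 1.35, -0.088], TCP at [0.207, -0.59, 0.231] pointing down, gripper open.
Joint ranges: [-2.6, 2.6], [-0.5, 2.12], [-1.47, 1.34], [0.16, 2.42], [-1.27, 4.41], [0.06, 2.06], [-2.6, 2.6]. Speed limits (rad/s): [2.22, 2.22, 2.79, 2.79, 3.14, 3.14, 3.14].

### API

Orientations are given as a unit quaternion [x, y, z, w].
In Python, from workcell import manip, cams gives the robot as it stands. The module is installed in compiled form; this text tells all that it offers.
- The arm moves only by the tool move_arm, never from a script. Its arguments are lists of equal length, an entry for each row: "claw": the opening, from 0 (shut) to 1 (fully open); "dp": the shift along the tool's x, y, z as a fraction of full scale, a list of three; "turn": the turn, a rotation vector about the tool's x, y, z as a fraction of full scale, a list of three. A call has 1 to 8 rows; each row shifts and turns the commanded pose from where the row before left it, along the tool's axes as they then stand; what a row does not reach is not made up. Full scale, the value 1, is 200 mm for a shift and 45 degrees for a turn. A row lasts 1/12 s, in which the tool goes at most 41.7 mm and 7.16 degrees, less where a joint would pass 70% of its speed; a pose out of reach is approached as far as the arm can. A call with a number of a shift or a turn outside -1 to 1 is refused whole. A call with a gripper value outside its range is refused whole. The fingers move at their own pace and stop on an object; "grip_force" is the grip in N (left out, the last holds). Time passes only in rows, so rows that do not move let the fingers close. It gives the time, the measured TCP pose, the force and the opening at its end, in the units of the state.
- manip.get_obs(): the state, without advancing time (a new reading comes with each control period).
- cams.camera(name): name is "scene" or "top"; returns the picture (420x560x3 uint8, red, green, blue); there is no depth.
- cams.camera_info(name): a dict with "fx", "fy", "cx", "cy" (pixels), "pose" (4x4, takes a point from camera to world coordinates). Camera axes: x right, y down, z forward; pixel columns grow to the right and rows downward; lengths in m; the calibration is good to about 2 mm. A picture is of the moment at which its call begins. camera_info takes no time and is no camera call.
- manip.hand_in(): hands the job in, once; it reports no verdict.
The state is a dict: "clock": time; "joint_pos": joint angles; "joint_velocities": joint speeds; "tau": joint torques, N m; "position": TCP position; "ee_rot": TCP orientation; "ft_force": force on the tool from outside, world axes, zero at the start; "torque": the same for the moment, N m; "grip_width": opening from 0.0 (shut) to 1.0 (fully open).
Only numpy, scipy, OpenCV 4.12 (cv2) and the standard library are available. Lean on these libraries where they do the work, as an engineer would, in place of code of your own. Each camera call takes 0.05 s, during which the arm holds its last target.

## Working session

There is one attempt and no reset: what is moved stays moved. The work goes in short steps, Python scripts to look and compute and a tool call to move; the robot and the scene stay as the last step left them, time stands still between calls to the robot, and variables do not carry over. Pictures are saved under pics/ and viewed, and the job is handed in when it is done.

Besides the shell and the picture viewer there is one more tool, called after "Request:" as name(argument=value, ...) on one line, values as JSON. move_arm: Moves the arm, as the interface text tells. Shift numbers are shares of 200 mm and turn numbers shares of 45 degrees, none past 1 either way. Its arguments: {"type":"object","properties":{"claw":{"type":"array","items":{"type":"number"}},"dp":{"type":"array","items":{"type":"array","items":{"type":"number"}}},"turn":{"type":"array","items":{"type":"array","items":{"type":"number"}}},"grip_force":{"type":"number"}},"required":["claw","dp","turn"]}

```bash
mkdir -p pics; ls
python3 - <<'E'
from workcell import manip, cams
import cv2, numpy as np
print(manip.get_obs(), manip.grip_depth)
for n in("scene","top"):
    im=cams.camera(n); cv2.imwrite(f"pics/{n}0.png",im[:,:,::-1]); i=cams.camera_info(n); print(n,i)
E
```

```text
pics
{'clock': 0.0, 'joint_pos': array([ 1.21137736,  0.33286986, -0.06471177,  1.46093212,  0.02163005,
        1.34989104, -0.08847885]), 'joint_velocities': array([-1.34076514e-03, -3.64989273e-04,  1.20136449e-03,  2.16273895e-03,
       -3.60821236e-04,  4.01136714e-05,  6.75867502e-04]), 'tau': array([-4.72355605e-04, -6.25442362e+01,  4.88822884e-02, -3.91600370e+01,
        1.62223406e-02,  9.89093125e-03, -7.57779981e-05]), 'position': array([ 0.20642491, -0.58953693,  0.23052162]), 'ee_rot': array([ 8.15641507e-01, -5.78557205e-01, -5.97342644e-04, -3.68546625e-04]), 'ft_force': array([-0.52341014, -0.72786717,  0.6781642 ]), 'torque': array([-0.0058155 , -0.01341969,  0.02920841]), 'grip_width': 1.0055239875927222} 0.0187
scene {'fx': 400.53836105201407, 'fy': 400.53836105201407, 'cx': 280.6375293292855, 'cy': 206.2495667241401, 'pose': array([[-0.6749995 ,  0.46588359, -0.57212599,  1.25961632],
       [ 0.73770826,  0.41276949, -0.53423578,  0.58849241],
       [-0.01273553, -0.78267096, -0.62230537,  0.7873044 ],
       [ 0.        ,  0.        ,  0.        ,  1.        ]])}
top {'fx': 435.4199736568054, 'fy': 435.4199736568054, 'cx': 283.1056197714591, 'cy': 206.96958618280715, 'pose': array([[-0.00712373, -0.99706949,  0.07616884,  0.51482845],
       [-0.99993286,  0.00779894,  0.00857094, -0.01932612],
       [-0.00913986, -0.07610267, -0.9970581 ,  1.2721645 ],
       [ 0.        ,  0.        ,  0.        ,  1.        ]])}
```

View pics/scene0.png

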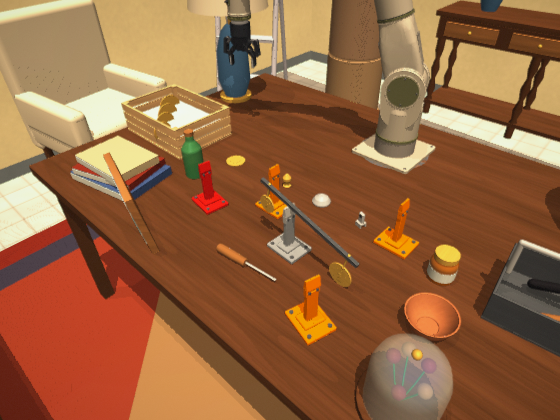

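View pics/top0.png

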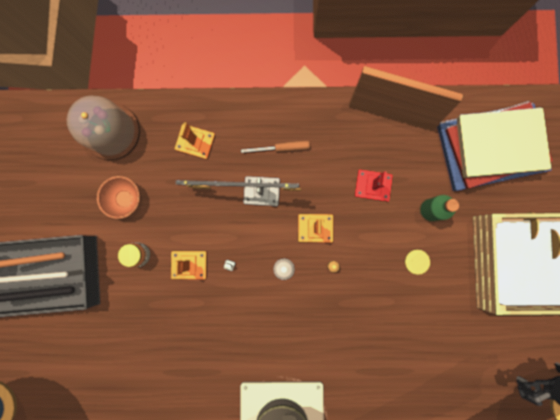

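In the scene picture, the grey stand is at about (289,243), with the bar across it from (262,180) to (356,264). The big disc is near (340,274) and the hanger at (361,219). Next I'll look at close crops.

Run:
```python
import cv2
a=cv2.imread("pics/scene0.png")
c=a[160:300,245:385]; cv2.imwrite("pics/sc0c.png",cv2.resize(c,None,fx=4.2,fy=4.2,interpolation=cv2.INTER_CUBIC))
a=cv2.imread("pics/top0.png")
c=a[165:285,165:315]; cv2.imwrite("pics/tp0c.png",cv2.resize(c,None,fx=5,fy=5,interpolation=cv2.INTER_CUBIC))
```

```text
(no output)
```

View pics/sc0c.png

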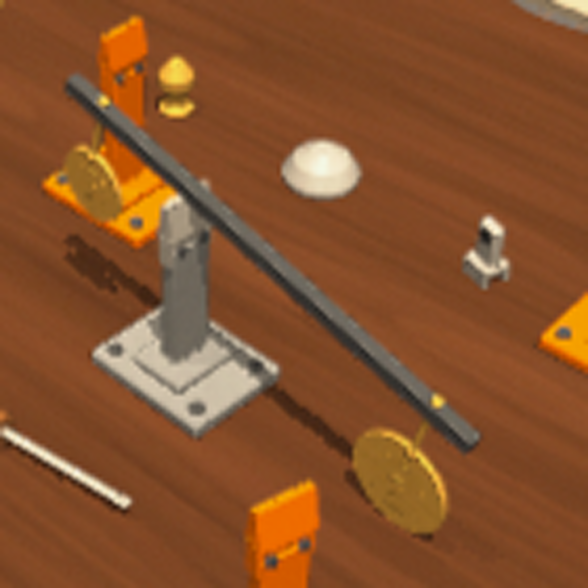

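View pics/tp0c.png

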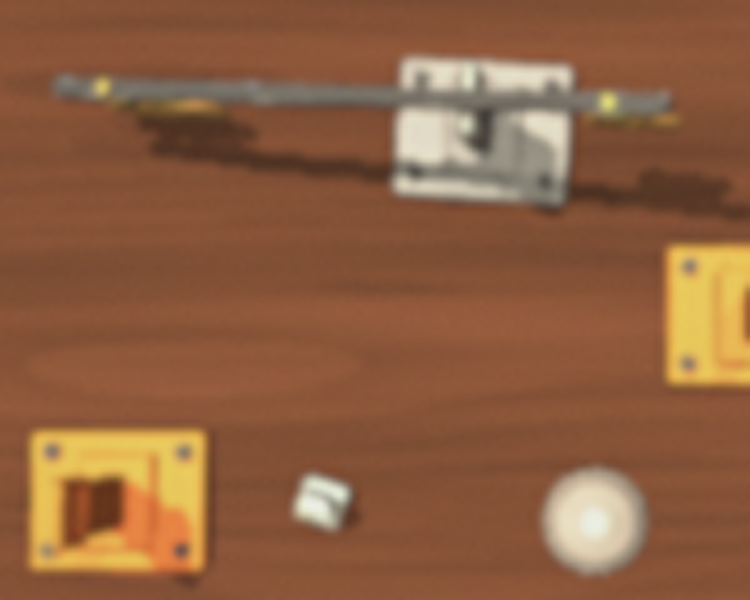

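Look-alikes for the stand, in top-picture pixels: orange at (195,141), (316,228) and (188,265), red at (374,185), and grey at (262,191). The grey one is meant. The crop shows the bar lying on it, with the big disc at the left (+y) end. The only hanger is at (230,266).

```bash
cat > h.py <<'E'
import numpy as np, cv2
from workcell import manip, cams
from scipy.spatial.transform import Rotation as R
from scipy.optimize import least_squares
I={n:cams.camera_info(n) for n in("scene","top")}
def proj(n,P):
    i=I[n];T=i["pose"];q=(np.atleast_2d(P)-T[:3,3])@T[:3,:3]
    return np.c_[i["fx"]*q[:,0]/q[:,2]+i["cx"],i["fy"]*q[:,1]/q[:,2]+i["cy"]]
def ray(n,uv,z):
    i=I[n];T=i["pose"];d=T[:3,:3]@np.array([(uv[0]-i["cx"])/i["fx"],(uv[1]-i["cy"])/i["fy"],1]);return T[:3,3]+d*(z-T[2,3])/d[2]
def cr(u,v,s,o): return ((u+.5)/s-.5+o[0],(v+.5)/s-.5+o[1])
def snap(n,name,box=None,s=1):
    im=cams.camera(n)[:,:,::-1]; cv2.imwrite(f"pics/{name}_full.png",im)
    if box: 
        c=im[box[1]:box[3],box[0]:box[2]]; im=cv2.resize(c,None,fx=s,fy=s,interpolation=cv2.INTER_CUBIC)
    cv2.imwrite(f"pics/{name}.png",im)
E
python3 - <<'E'
from h import *
T=lambda u,v:cr(u,v,5,(165,165)); S=lambda u,v:cr(u,v,4.2,(245,160))
# stand: foot corners
tc=[T(402,57),T(573,66),T(566,203),T(394,193)]
P=np.array([ray("top",c,.012) for c in tc]); print("foot top",P.round(4),P.mean(0))
sc=[S(92,354),S(196,434),S(279,371)]
Q=np.array([ray("scene",c,.012) for c in sc]); print("scene foot",Q.round(4),(Q[0]+Q[2])/2)
# fit bar
obs=[("top",T(102,87),(.14,0,.006)),("top",T(608,101),(-.14,0,.006)),("top",T(55,88),(.17,0,.0)),("top",T(669,102),(-.17,0,0)),
("scene",S(437,400),(.14,0,.006)),("scene",S(104,102),(-.14,0,.006))]
def pts(p,L):return p[:3]+R.from_euler("ZY",[p[3],p[4]]).apply(L)
def f(p): return np.concatenate([(proj(n,pts(p,np.array(l)))[0]-c) for n,c,l in obs])
r=least_squares(f,[.55,.03,.12,1.57,.25]);print("bar",r.x.round(4),np.degrees(r.x[3:]),r.fun.round(2))
# hanger
print("hanger top cam z=.046",ray("top",T(325,490),.046),"z.0",ray("top",T(323,503),.02))
print(proj("scene",ray("top",T(323,503),.023)))
E
```

```text
foot top [[0.7027 0.1022 0.012 ]
 [0.6965 0.0023 0.012 ]
 [0.6164 0.0069 0.012 ]
 [0.623  0.1069 0.012 ]] [0.65964769 0.0545474  0.012     ]
scene foot [[0.6971 0.0072 0.012 ]
 [0.7056 0.1063 0.012 ]
 [0.6272 0.1097 0.012 ]] [0.66216833 0.05842979 0.012     ]
bar [0.663  0.1165 0.1433 1.5056 0.2374] [86.2625986  13.60342409] [-0.24  0.13 -0.12 -0.05  0.08 -0.01 -0.19  0.38 -0.07  0.05 -0.59 -0.07]
hanger top cam z=.046 [0.4534457  0.14215575 0.046     ] z.0 [0.44477021 0.14670796 0.02      ]
[[360.01344988 218.53621764]]
```

Request:
move_arm(claw=[1,1,0.6,0.5,0.5,0.5,0.5,0.5], dp=[[0,0,-0.06],[0,0,-0.06],[0,0,-0.06],[0,0,-0.06],[0,0,-0.06],[0,0,-0.06],[0,0,-0.06],[0,0,-0.06]], turn=[[0,0,-0.149],[0,0,-0.149],[0,0,-0.149],[0,0,-0.149],[0,0,-0.149],[0,0,-0.149],[0,0,-0.149],[0,0,-0.149]])

```text
clock: 0.77
position: [0.2065, -0.5897, 0.3274]
ee_rot: [0.989, -0.145, -0.0, -0.0]
ft_force: [-0.0, 0.4, -0.3]
grip_width: 0.498
```

```bash
cat >> h.py <<'E'
DN=R.from_matrix(np.array([[.998,-.064,0],[-.064,-.998,0],[0,0,-1.]]).T)
def plan(p,yaw=-3.74,pitch=0,fromobs=None):
    """pose: tool x at yaw deg, tool tilted by pitch deg about tool x; prints total dp (tool axes now) & turn units"""
    o=manip.get_obs(); c=o["position"]; q=R.from_quat(o["ee_rot"])
    t=R.from_euler("z",yaw,degrees=True)*R.from_euler("x",180,degrees=True)*R.from_euler("x",pitch,degrees=True)
    d=q.inv().apply(np.array(p)-c)/.2; w=(q.inv()*t).as_rotvec()/(np.pi/4)
    print("t",o["clock"],"pos",c.round(4),"F",o["ft_force"].round(2),"M",o["torque"].round(3),"grip",round(o["grip_width"],3))
    print("dp total",d.round(4),"dist mm",np.linalg.norm(d)*200,"turn total",w.round(4))
    return d,w
E
python3 - <<'E'
from h import *
plan([.657,.029,.30])
E
```

```text
t 0.7667 pos [ 0.2065 -0.5897  0.3274] F [-0.03  0.43 -0.31] M [-0.014  0.015 -0.008] grip 0.498
dp total [ 1.2668 -3.6111  0.1389] dist mm 765.8677261971054 turn total [-0.0009  0.0005 -0.2887]
```

Request:
move_arm(claw=[0.5,0.5,0.4,0.3,0.3,0.3,0.3,0.3], dp=[[0,0,0],[0,0,0],[0.1,-0.16,0.007],[0.1,-0.16,0.007],[0.1,-0.16,0.007],[0.1,-0.16,0.007],[0.1,-0.16,0.007],[0.1,-0.16,0.007]], turn=[[0,0,-0.145],[0,0,-0.144],[0,0,0],[0,0,0],[0,0,0],[0,0,0],[0,0,0],[0,0,0]])

```text
clock: 1.43
position: [0.3405, -0.4051, 0.3186]
ee_rot: [0.999, -0.035, -0.0, -0.0]
ft_force: [0.4, -0.6, 0.6]
grip_width: 0.298
```

Request:
move_arm(claw=[0.3,0.3,0.3,0.3,0.3,0.3,0.3,0.3], dp=[[0.1,-0.16,0.007],[0.1,-0.16,0.007],[0.1,-0.16,0.007],[0.1,-0.16,0.007],[0.1,-0.16,0.007],[0.1,-0.16,0.007],[0.1,-0.16,0.007],[0.1,-0.16,0.007]], turn=[[0,0,0],[0,0,0],[0,0,0],[0,0,0],[0,0,0],[0,0,0],[0,0,0],[0,0,0]])

```text
clock: 2.1
position: [0.5182, -0.1612, 0.3075]
ee_rot: [0.999, -0.036, -0.0, 0.0]
ft_force: [0.7, -1.0, 0.6]
grip_width: 0.3
```

Run:
```python
from h import *
plan([.657,.029,.22])
```

```text
t 2.1 pos [ 0.5182 -0.1612  0.3075] F [ 0.66 -0.98  0.56] M [-0.058 -0.089 -0.001] grip 0.3
dp total [ 0.625  -0.9981  0.4374] dist mm 251.24460020457647 turn total [ 0.0003  0.0002 -0.0075]
```

Request:
move_arm(claw=[0.3,0.3,0.3,0.3,0.3,0.3,0.3,0.3], dp=[[0.1,-0.16,0.04],[0.1,-0.16,0.04],[0.1,-0.16,0.04],[0.1,-0.16,0.04],[0.1,-0.16,0.04],[0.1,-0.16,0.04],[0,0,0],[0,0,0]], turn=[[0,0,0],[0,0,0],[0,0,0],[0,0,0],[0,0,0],[0,0,0],[0,0,0],[0,0,0]])

```text
clock: 2.77
position: [0.6507, 0.0231, 0.2579]
ee_rot: [0.999, -0.033, -0.001, -0.001]
ft_force: [-0.2, -1.1, -0.5]
grip_width: 0.303
```

Run:
```python
from h import *
plan([.657,.029,.22])
snap("top","t1",(200,120,330,220),6)
snap("scene","s1",(230,130,370,270),4)
plan([.657,.029,.22])
```

```text
t 2.7667 pos [0.6507 0.0231 0.2579] F [-0.16 -1.1  -0.51] M [-0.049  0.017 -0.025] grip 0.303
dp total [ 0.0298 -0.031   0.1893] dist mm 38.834544114149764 turn total [-0.0018  0.0037 -0.0014]
t 2.8667 pos [0.6507 0.0195 0.2594] F [-0.13 -0.47  0.32] M [ 0.003 -0.018  0.004] grip 0.3
dp total [ 0.028  -0.0497  0.1969] dist mm 40.99286105391989 turn total [ 0.0007  0.0007 -0.0077]
```

View pics/t1.png

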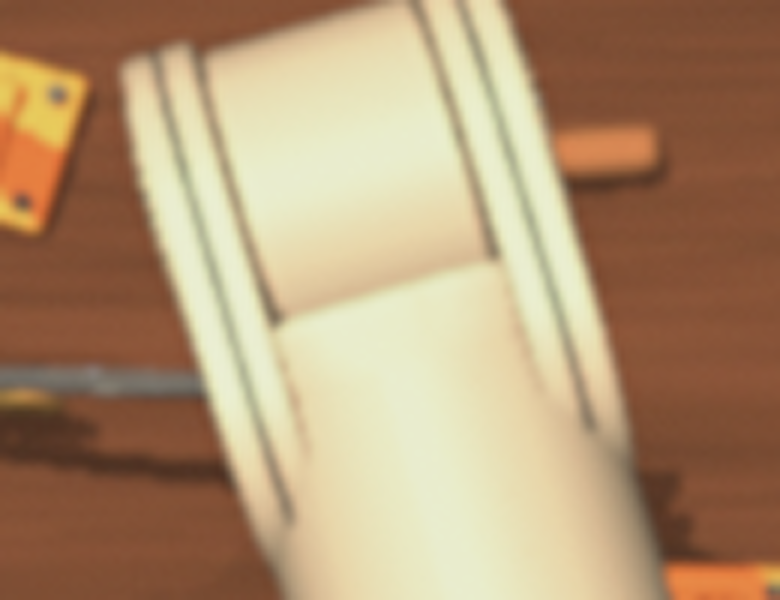

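View pics/s1.png

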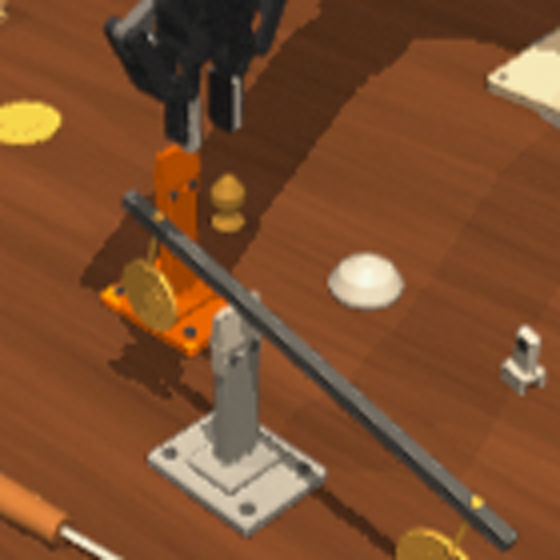

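Request:
move_arm(claw=[0.3,0.3,0.3,0.3,0.3], dp=[[0.028,-0.05,0.1],[0,0,0.11],[0,0,0.11],[0,0,0],[0,0,0]], turn=[[0,0,-0.006],[0,0,0],[0,0,0],[0,0,0],[0,0,0]])

```text
clock: 3.28
position: [0.6566, 0.0279, 0.1957]
ee_rot: [0.999, -0.034, -0.001, 0.001]
ft_force: [1.7, -0.2, 0.5]
grip_width: 0.295
```

Run:
```python
from h import *
plan([.657,.029,.147])
snap("scene","s2",(240,140,320,220),7)
print(proj("scene",[[.657,.029,.164],manip.get_obs()["position"]]))
```

```text
t 3.2833 pos [0.6566 0.0279 0.1957] F [ 1.67 -0.17  0.55] M [-0.044  0.01  -0.024] grip 0.295
dp total [ 0.002  -0.0059  0.2437] dist mm 48.75017391047387 turn total [ 0.0014  0.0015 -0.0038]
[[281.3992086  196.9896819 ]
 [280.98760081 186.50170069]]
```

View pics/s2.png

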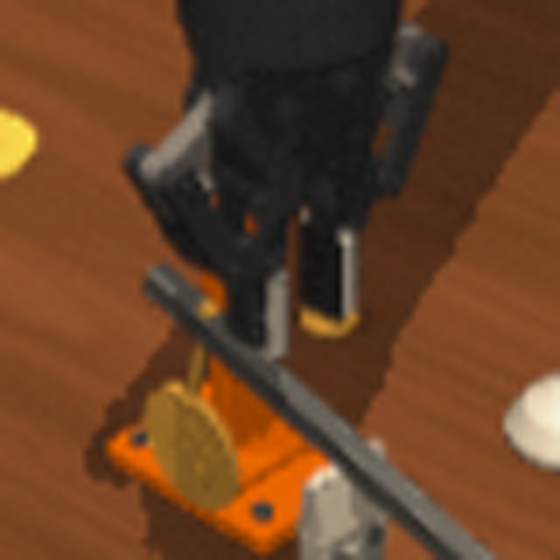

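Request:
move_arm(claw=[0.3,0.3,0.3,0.3,0.3,0.3], dp=[[0,-0.005,0.06],[0,0,0.06],[0,0,0.06],[0,0,0.06],[0,0,0],[0,0,0]], turn=[[0,0,0],[0,0,0],[0,0,0],[0,0,0],[0,0,0],[0,0,0]])

```text
clock: 3.83
position: [0.6567, 0.0307, 0.1466]
ee_rot: [0.999, -0.033, -0.001, 0.0]
ft_force: [-0.6, 0.0, 0.8]
grip_width: 0.297
```

Run:
```python
from h import *
plan([.657,.029,.147])
snap("scene","s3",(240,150,320,230),7)
for i in range(3):
  cams.camera("scene"); plan([.657,.029,.147])
```

```text
t 3.8333 pos [0.6567 0.0307 0.1466] F [-0.58  0.04  0.76] M [0.011 0.049 0.026] grip 0.297
dp total [ 0.0023  0.0083 -0.0022] dist mm 1.77646516647567 turn total [ 0.0003  0.0024 -0.0009]
t 3.9333 pos [0.6575 0.0309 0.1481] F [-0.83 -0.32  1.32] M [-0.045 -0.039 -0.   ] grip 0.3
dp total [-0.0017  0.0097  0.0055] dist mm 2.2574415325477237 turn total [-0.0002 -0.0007 -0.0009]
t 3.9833 pos [0.6576 0.0309 0.1483] F [-0.22  0.3   0.22] M [-0.013  0.068 -0.022] grip 0.298
dp total [-0.0023  0.0098  0.0067] dist mm 2.418291085701339 turn total [-0.0002 -0.0012 -0.001 ]
t 4.0333 pos [0.6576 0.0309 0.1484] F [-0.58  0.62  0.32] M [0.019 0.014 0.04 ] grip 0.302
dp total [-0.0025  0.0098  0.0072] dist mm 2.486212400807353 turn total [-0.0002 -0.0015 -0.001 ]
```

View pics/s3.png

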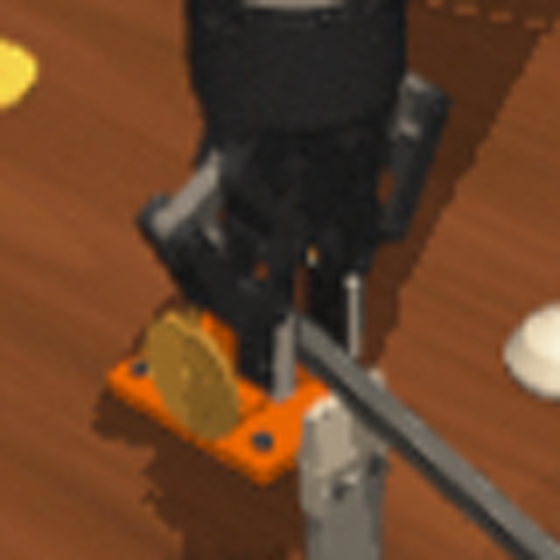

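Request:
move_arm(claw=[0.15,0,0,0,0], dp=[[0,0,0],[0,0,0],[0,0,0],[0,0,0],[0,0,0]], turn=[[0,0,0],[0,0,0],[0,0,0],[0,0,0],[0,0,0]], grip_force=20)

```text
clock: 4.45
position: [0.6576, 0.0309, 0.1482]
ee_rot: [0.999, -0.033, 0.001, -0.0]
ft_force: [0.9, 0.6, 2.2]
grip_width: 0.114
```

Run:
```python
from h import *
plan([.657,.029,.147])
snap("scene","s4",(240,150,380,290),5)
a=[];
for i in range(4):
  o=manip.get_obs(); a.append(np.r_[o["ft_force"],o["torque"],o["position"]]); cams.camera("scene")
print(np.mean(a,0).round(3))
```

```text
t 4.45 pos [0.6576 0.0309 0.1482] F [0.89 0.57 2.2 ] M [ 0.086 -0.29  -0.038] grip 0.114
dp total [-0.0022  0.0095  0.0059] dist mm 2.285933081692354 turn total [-0.0002 -0.0013 -0.0011]
[ 1.205  0.494  3.266  0.128 -0.275 -0.042  0.658  0.031  0.148]
```

View pics/s4.png

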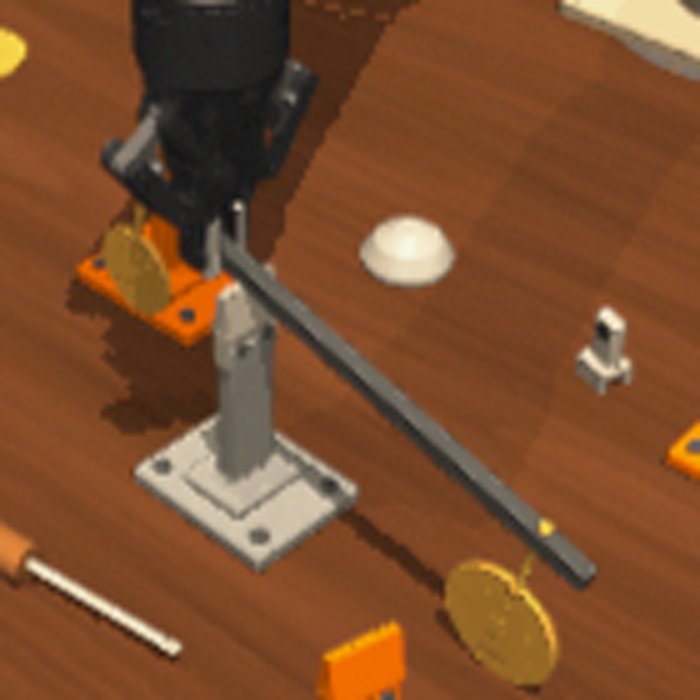

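Request:
move_arm(claw=[0,0,0,0,0], dp=[[0.01,0.012,-0.004],[0,0.024,-0.006],[0,0.024,-0.006],[0,0,0],[0,0,0]], turn=[[0,0,0],[0,0,0],[0,0,0],[0,0,0],[0,0,0]])

```text
clock: 5.12
position: [0.6583, 0.0189, 0.151]
ee_rot: [0.999, -0.033, -0.0, -0.0]
ft_force: [-1.1, 2.5, 5.9]
grip_width: 0.108
```

```bash
cat >> h.py <<'E'
def ft(n=4):
  a=[]
  for i in range(n):
    o=manip.get_obs(); a.append(np.r_[o["ft_force"],o["torque"],o["position"]]); cams.camera("scene")
  a=np.mean(a,0); print("t",o["clock"],"F",a[:3].round(2),"M",a[3:6].round(3),"p",a[6:].round(4),"rot",(R.from_quat(o["ee_rot"]).as_matrix()).round(3).tolist()); return a
E
python3 - <<'E'
from h import *
ft()
snap("scene","s5",(240,150,380,290),5)
E
```

```text
t 5.2667 F [-1.49  1.9   5.39] M [0.473 0.374 0.068] p [0.6583 0.0189 0.151 ] rot [[0.998, -0.066, -0.0], [-0.066, -0.998, -0.0], [-0.0, 0.0, -1.0]]
```

View pics/s5.png

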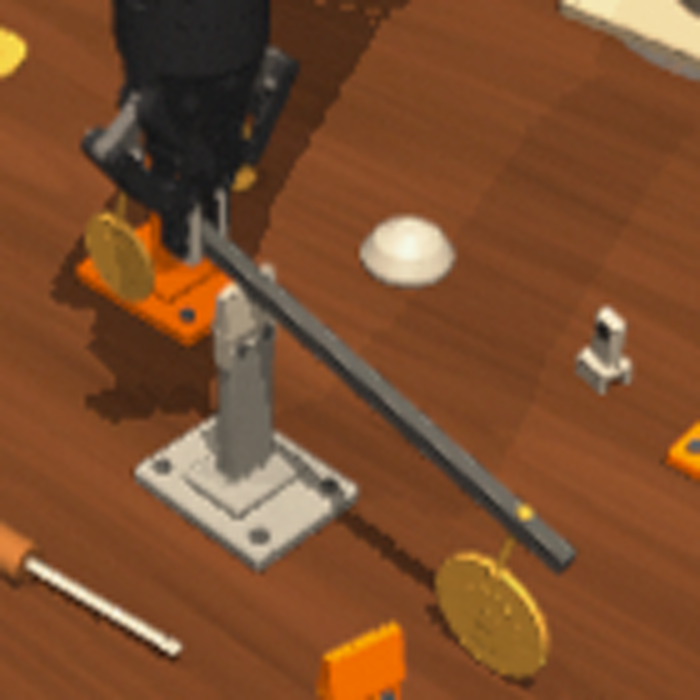

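Request:
move_arm(claw=[0,0,0,0], dp=[[-0.003,0.02,-0.007],[0,0.024,-0.007],[0,0,0],[0,0,0]], turn=[[0,0,0],[0,0,0],[0,0,0],[0,0,0]])

```text
clock: 5.7
position: [0.6571, 0.009, 0.1536]
ee_rot: [0.999, -0.034, -0.0, 0.0]
ft_force: [-1.1, 0.8, 3.6]
grip_width: 0.11
```

Run:
```python
from h import *
ft()
```

```text
t 5.85 F [-1.44  0.35  3.51] M [-0.071  0.35   0.089] p [0.6571 0.009  0.1536] rot [[0.998, -0.067, -0.0], [-0.067, -0.998, -0.001], [-0.0, 0.001, -1.0]]
```

Request:
move_arm(claw=[0,0,0,0,0,0], dp=[[-0.003,0.02,-0.007],[0,0.03,-0.0075],[0,0.03,-0.0075],[0,0.02,-0.005],[0,0,0],[0,0,0]], turn=[[0,0,0],[0,0,0],[0,0,0],[0,0,0],[0,0,0],[0,0,0]])

```text
clock: 6.4
position: [0.6554, -0.0115, 0.1592]
ee_rot: [0.999, -0.034, 0.0, 0.001]
ft_force: [0.1, -0.8, 0.9]
grip_width: 0.106
```

Run:
```python
from h import *
ft()
snap("scene","s6",(240,150,380,290),5)
```

```text
t 6.55 F [ 0.2  -0.74  0.31] M [-0.401 -0.007  0.003] p [ 0.6554 -0.0109  0.1591] rot [[0.998, -0.066, 0.0], [-0.066, -0.998, -0.001], [0.0, 0.001, -1.0]]
```

View pics/s6.png

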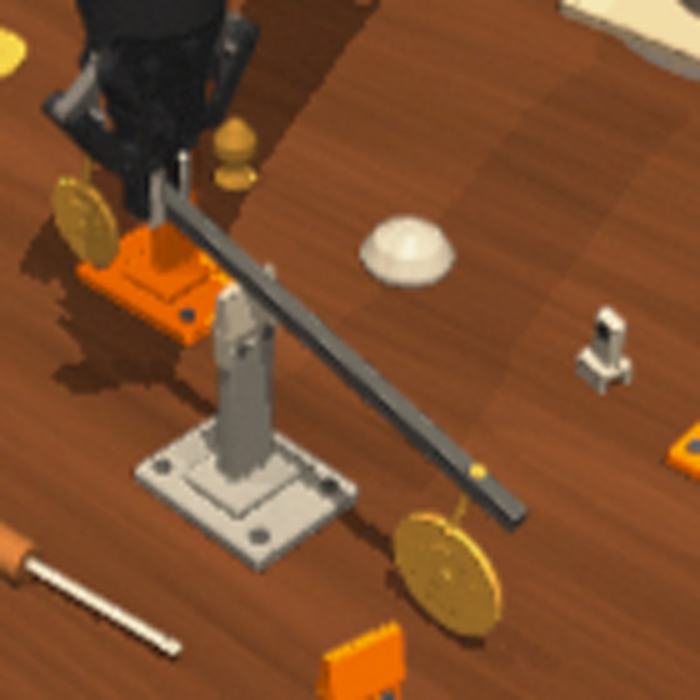

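Request:
move_arm(claw=[0,0,0,0,0,0,0,0], dp=[[0,0.02,-0.004],[0,0.03,-0.0065],[0,0.03,-0.007],[0,0.03,-0.007],[0,0.03,-0.007],[0,0.02,-0.0045],[0,0,0],[0,0,0]], turn=[[0,0,0],[0,0,0],[0,0,0],[0,0,0],[0,0,0],[0,0,0],[0,0,0],[0,0,0]])

```text
clock: 7.32
position: [0.6533, -0.0432, 0.1666]
ee_rot: [0.999, -0.034, 0.0, 0.001]
ft_force: [0.4, -1.1, 0.7]
grip_width: 0.112
```

Run:
```python
from h import *
ft()
snap("scene","s7",(220,130,360,270),5)
```

```text
t 7.4667 F [ 0.02 -1.84  1.22] M [-0.295 -0.005 -0.045] p [ 0.6533 -0.0428  0.1665] rot [[0.998, -0.066, 0.0], [-0.066, -0.998, -0.001], [0.0, 0.001, -1.0]]
```

View pics/s7.png

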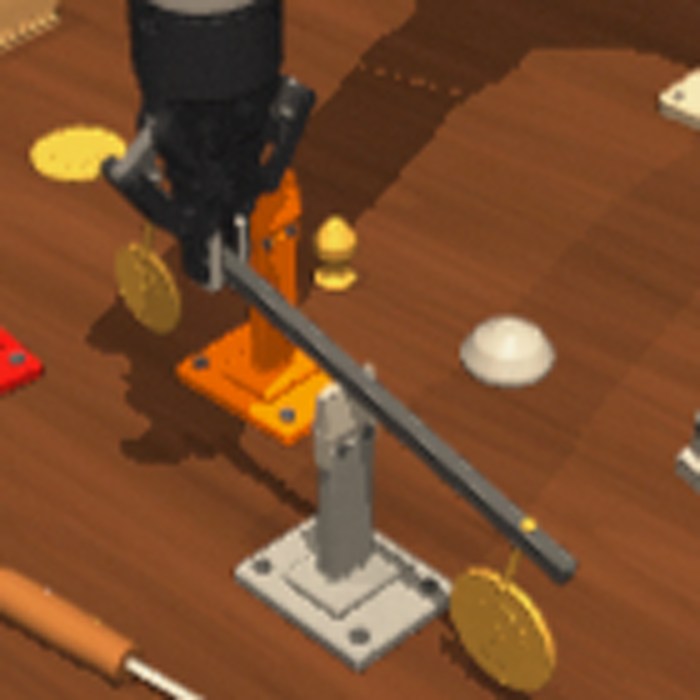

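Run:
```python
from h import *
a=ft(16)
for h in(.2,.24,.28):
  print(h,a[3]+(a[7]-.0565)*a[2]-(h+a[8]-.15)*a[1])
```

```text
t 8.3167 F [ 0.45 -1.48  0.61] M [-0.313 -0.089 -0.039] p [ 0.6532 -0.0419  0.1663] rot [[0.998, -0.066, 0.0], [-0.066, -0.998, -0.0], [0.0, 0.0, -1.0]]
0.2 -0.054550123455377963
0.24 0.004481641358968225
0.28 0.06351340617331447
```

Request:
move_arm(claw=[0,0,0,0,0,0,0], dp=[[0,0.006,0.0185],[0,0.005,0.0185],[0,0.004,0.0185],[0,0.003,0.0185],[0,0.002,0.0185],[0,0,0],[0,0,0]], turn=[[0,0,0],[0,0,0],[0,0,0],[0,0,0],[0,0,0],[0,0,0],[0,0,0]])

```text
clock: 8.95
position: [0.6528, -0.0463, 0.1474]
ee_rot: [0.999, -0.033, -0.0, 0.0]
ft_force: [0.8, -2.6, 1.7]
grip_width: 0.11
```

Run:
```python
from h import *
a=ft()
snap("scene","s8",(220,130,360,270),5)
for h in(.2,.24,.28):
  print(h,a[3]+(a[7]-.0565)*a[2]-(h+a[8]-.15)*a[1])
```

```text
t 9.1 F [ 0.14 -2.15  1.03] M [-0.528 -0.063 -0.08 ] p [ 0.6528 -0.0462  0.1476] rot [[0.998, -0.066, -0.0], [-0.066, -0.998, -0.0], [-0.0, 0.0, -1.0]]
0.2 -0.20923140756267106
0.24 -0.12318407994758263
0.28 -0.03713675233249403
```

View pics/s8.png

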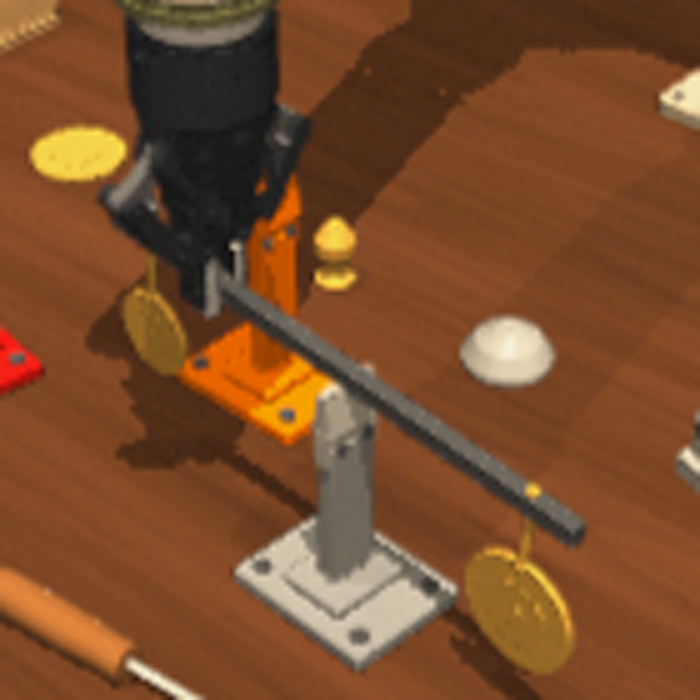

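Request:
move_arm(claw=[0,0,0,0,0,0], dp=[[0,0.02,-0.001],[0,0.03,-0.0015],[0,0.03,-0.0015],[0,0.02,-0.001],[0,0,0],[0,0,0]], turn=[[0,0,0],[0,0,0],[0,0,0],[0,0,0],[0,0,0],[0,0,0]])

```text
clock: 9.7
position: [0.6515, -0.0674, 0.1488]
ee_rot: [0.999, -0.034, -0.0, 0.001]
ft_force: [-0.1, -2.0, 0.4]
grip_width: 0.11
```

Request:
move_arm(claw=[0.13,0.14,0.15], dp=[[0,0,0],[0,0,0],[0,0,0]], turn=[[0,0,0],[0,0,0],[0,0,0]])

```text
clock: 9.95
position: [0.6516, -0.0656, 0.1488]
ee_rot: [0.999, -0.033, -0.0, -0.0]
ft_force: [-0.9, -0.3, -0.5]
grip_width: 0.149
```

Run:
```python
from h import *
snap("scene","s9",(220,130,360,270),5)
a=ft(2)
```

```text
t 10.05 F [0.29 0.43 0.32] M [ 0.026 -0.012  0.011] p [ 0.6516 -0.0656  0.1488] rot [[0.998, -0.066, 0.0], [-0.066, -0.998, 0.0], [0.0, -0.0, -1.0]]
```

View pics/s9.png

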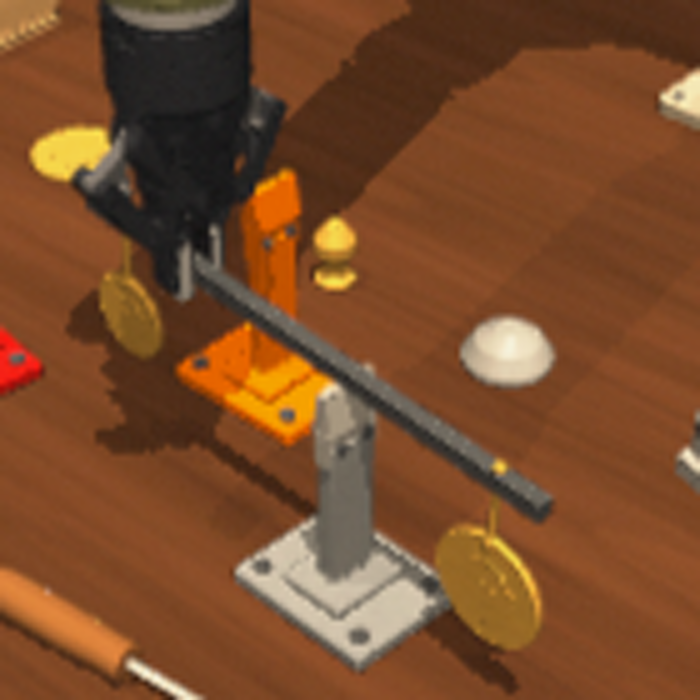

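Request:
move_arm(claw=[0.16,0.16,0.16,0.16], dp=[[0,0,0],[0,0,0],[0,0,0],[0,0,0]], turn=[[0,0,0],[0,0,0],[0,0,0],[0,0,0]])

```text
clock: 10.43
position: [0.6516, -0.0658, 0.1488]
ee_rot: [0.999, -0.033, 0.0, 0.0]
ft_force: [-0.1, -0.5, 0.1]
grip_width: 0.157
```

Run:
```python
from h import *
snap("scene","s10",(220,130,360,270),5)
a=ft(2)
```

```text
t 10.5333 F [-0.38 -0.   -0.35] M [ 0.013 -0.045 -0.059] p [ 0.6516 -0.0659  0.1488] rot [[0.998, -0.066, 0.0], [-0.066, -0.998, -0.0], [0.0, 0.0, -1.0]]
```

View pics/s10.png

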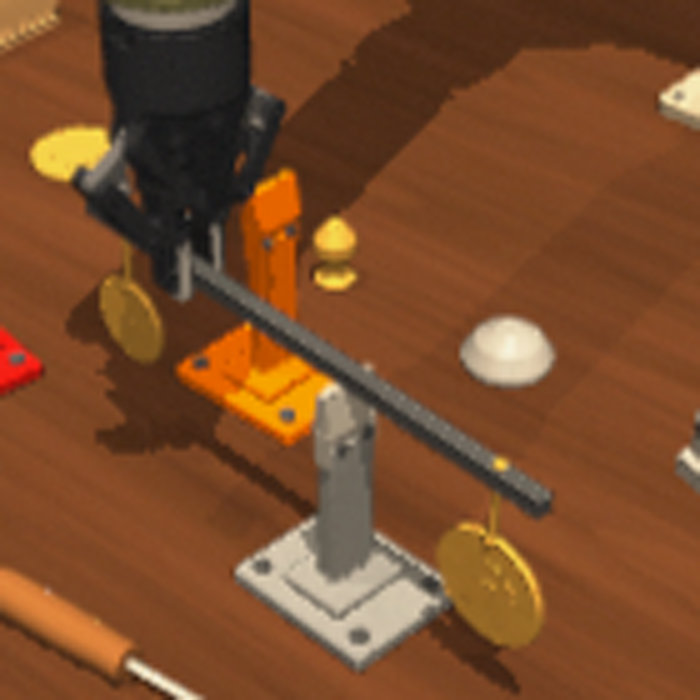

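Request:
move_arm(claw=[0.22,0.26,0.3,0.3,0.3,0.3], dp=[[0,0,0],[0,0,0],[0,0,0],[0,0,-0.03],[0,0,-0.06],[0,0,-0.06]], turn=[[0,0,0],[0,0,0],[0,0,0],[0,0,0],[0,0,0],[0,0,0]])

```text
clock: 11.08
position: [0.6516, -0.0658, 0.18]
ee_rot: [0.999, -0.033, -0.0, -0.0]
ft_force: [-0.0, 0.3, 1.1]
grip_width: 0.303
```

Run:
```python
from h import *
snap("scene","s11",(220,130,360,270),5)
```

```text
(no output)
```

View pics/s11.png

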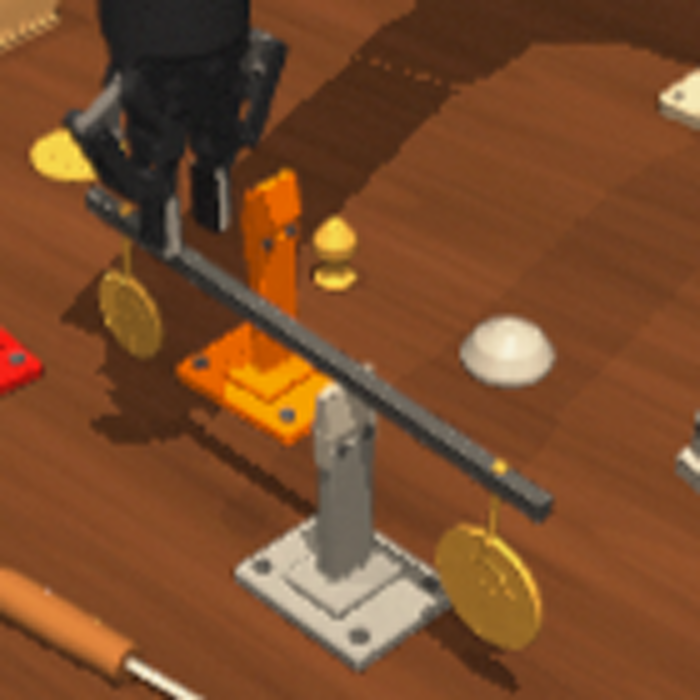

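Run:
```python
import cv2
a=cv2.imread("pics/scene0.png"); c=a[205:235,345:380]; cv2.imwrite("pics/hs.png",cv2.resize(c,None,fx=20,fy=20,interpolation=cv2.INTER_CUBIC))
a=cv2.imread("pics/top0.png"); c=a[250:280,215:250]; cv2.imwrite("pics/ht.png",cv2.resize(c,None,fx=20,fy=20,interpolation=cv2.INTER_CUBIC))
```

```text
(no output)
```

View pics/hs.png

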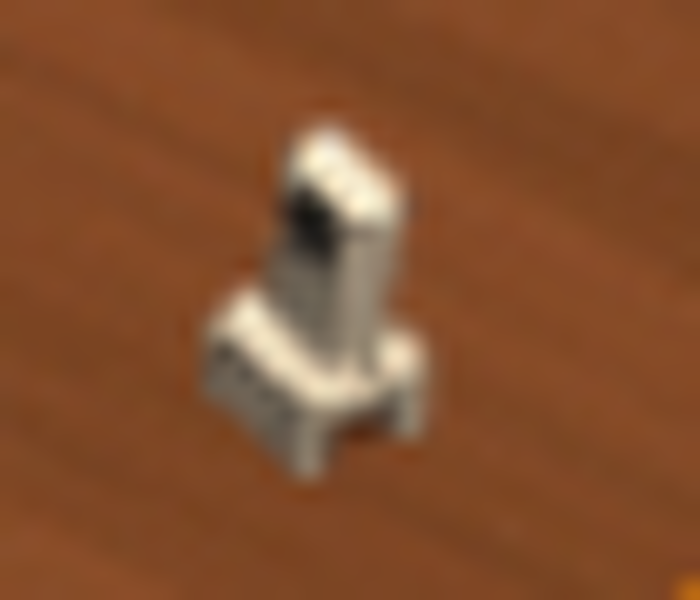

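View pics/ht.png

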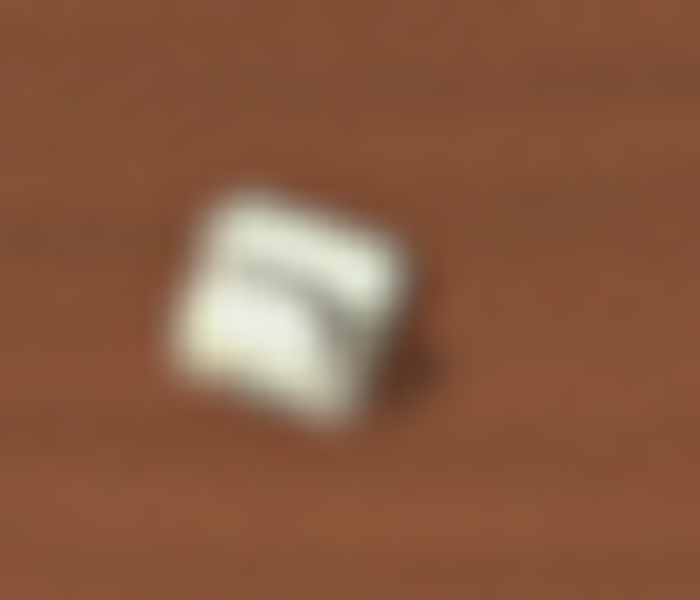

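```bash
cat > hf.py <<'E'
from h import *
S=lambda u,v:cr(u,v,20,(345,205)); T=lambda u,v:cr(u,v,20,(215,250))
A=.012;B=.011
# local x slot axis: from A to B in scene; y from B to C
obs=[("scene",S(205,393),(-A,-B,0)),("scene",S(308,480),(A,-B,0)),("scene",S(418,440),(A,B,0)),
("scene",S(368,225),(.009,-.005,.046)),("scene",S(405,195),(.009,.005,.046)),("scene",S(290,148),(-.009,-.005,.046)),("scene",S(328,120),(-.009,.005,.046)),
("top",T(225,188),None),("top",T(412,247),None)]
tp=[o for o in obs if o[2] is None]
for st in range(4):
    y0=np.radians(st*90+20)
    def f(p):
        r=[]
        for n,c,l in obs:
            if l is None: continue
            q=np.array([p[0],p[1],0])+R.from_euler("z",p[2]).apply(l)
            r.append(proj(n,q)[0]-c)
        return np.concatenate(r)
    r=least_squares(f,[.447,.146,y0]); print(r.x.round(4),np.degrees(r.x[2]),r.cost,r.fun.round(1))
    if r.cost<5:
        best=r.x
for l in [(-A,-B,.014),(A,-B,.014),(A,B,.014),(-A,B,.014),(-.009,-.005,.046),(.009,-.005,.046),(.009,.005,.046),(-.009,.005,.046)]:
    q=np.array([best[0],best[1],0])+R.from_euler("z",best[2]).apply(l)
    u=proj("top",q)[0]; print(l,((u-[215,250]+.5)*20-.5).round())
E
python3 hf.py
```

```text
[0.4456 0.1502 1.2716] 72.85665265180562 0.6269018836130097 [-0.1 -0.1 -0.1  0.2  0.2 -0.4 -0.4 -0.3  0.5  0.  -0.5  0.1  0.3  0.4]
[0.4456 0.1502 1.2716] 72.85666243481687 0.6269018836135914 [-0.1 -0.1 -0.1  0.2  0.2 -0.4 -0.4 -0.3  0.5  0.  -0.5  0.1  0.3  0.4]
[0.4456 0.1502 1.2716] 72.85665973718181 0.6269018836131832 [-0.1 -0.1 -0.1  0.2  0.2 -0.4 -0.4 -0.3  0.5  0.  -0.5  0.1  0.3  0.4]
[0.4456 0.1502 7.5548] 432.85664537968717 0.6269018836142234 [-0.1 -0.1 -0.1  0.2  0.2 -0.4 -0.4 -0.3  0.5  0.  -0.5  0.1  0.3  0.4]
(-0.012, -0.011, 0.014) [377. 256.]
(0.012, -0.011, 0.014) [218. 207.]
(0.012, 0.011, 0.014) [172. 355.]
(-0.012, 0.011, 0.014) [331. 403.]
(-0.009, -0.005, 0.046) [316. 302.]
(0.009, -0.005, 0.046) [193. 265.]
(0.009, 0.005, 0.046) [172. 334.]
(-0.009, 0.005, 0.046) [294. 371.]
```

Request:
move_arm(claw=[0.3,0.3,0.3,0.3,0.3,0.3,0.3,0.3], dp=[[0,0,-0.15],[0,0,-0.15],[-0.05,-0.05,-0.05],[-0.14,-0.125,0],[-0.14,-0.125,0],[-0.14,-0.125,0],[-0.14,-0.125,0],[-0.14,-0.125,0]], turn=[[0,0,0],[0,0,0],[0,0,0],[0,0,0],[0,0,0],[0,0,0],[0,0,0],[0,0,0]])

```text
clock: 11.8
position: [0.5097, 0.0801, 0.2496]
ee_rot: [0.999, -0.033, 0.001, 0.0]
ft_force: [1.1, 1.1, 0.9]
grip_width: 0.303
```

Request:
move_arm(claw=[0.4,0.4,0.4,0.4,0.4,0.4], dp=[[-0.14,-0.125,0],[-0.14,-0.125,0.05],[-0.07,-0.075,0.05],[0,0,0],[0,0,0],[0,0,0]], turn=[[0,0,0],[0,0,0],[0,0,0.1],[0,0,0.1],[0,0,0.097],[0,0,0]])

```text
clock: 12.3
position: [0.4453, 0.1488, 0.2297]
ee_rot: [0.989, -0.15, 0.001, 0.0]
ft_force: [0.3, -0.4, -0.2]
grip_width: 0.4
```

Run:
```python
from h import *
snap("scene","s12",(220,130,400,280),4.4)
snap("top","t12",(160,140,330,290),4.4)
plan([.4455,.148,.1],yaw=-17.1)
print(proj("scene",manip.get_obs()["position"]),proj("top",manip.get_obs()["position"]))
```

```text
t 12.4 pos [0.4456 0.1484 0.2295] F [-0.    0.77 -0.56] M [-0.025  0.015  0.046] grip 0.402
dp total [-5.000e-04  2.000e-03  6.474e-01] dist mm 129.48364922073512 turn total [-0.0003 -0.0015  0.0023]
[[369.2712708  158.72877716]] [[216.82943871 269.91339743]]
```

View pics/s12.png

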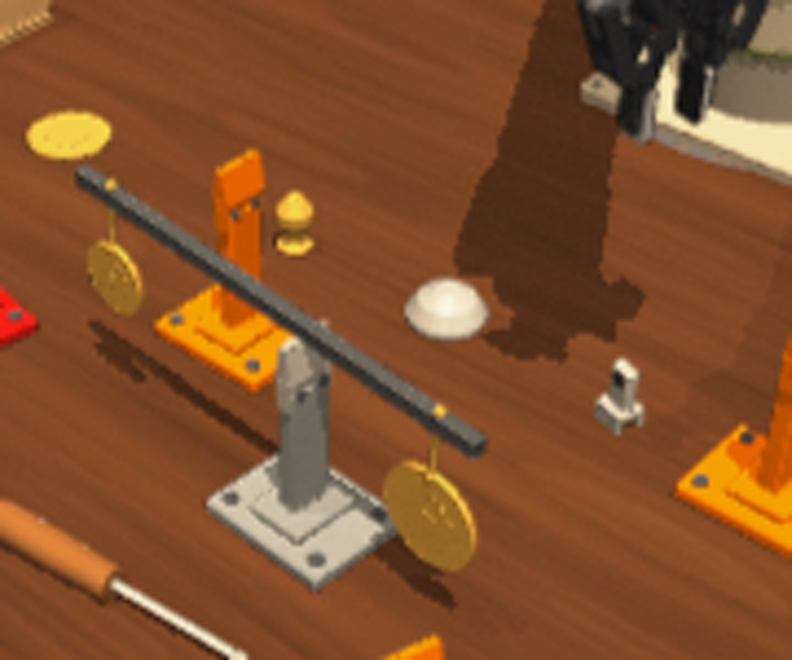

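View pics/t12.png

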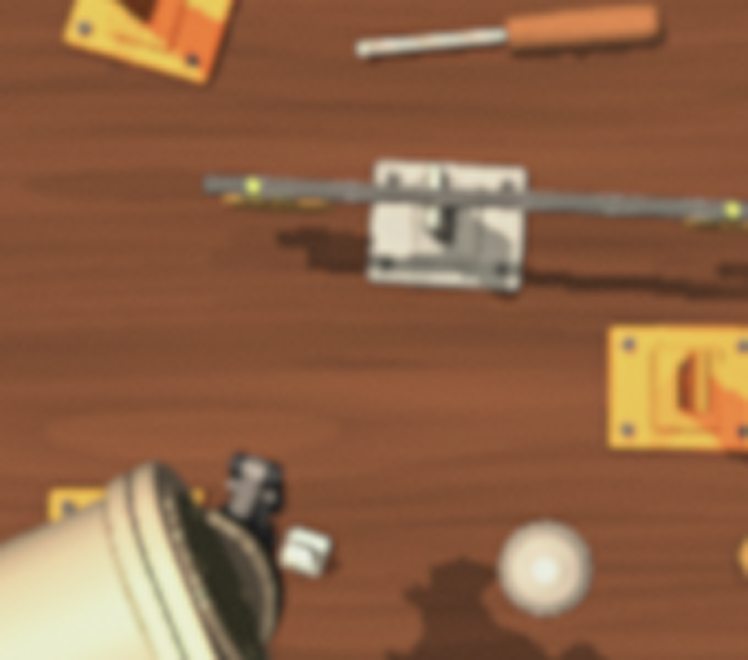

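```bash
cat > bf.py <<'E'
from h import *
def barfit(s,t,joint=True):
    def pts(p,L):return p[:3]+R.from_euler("ZY",[p[3],p[4]]).apply(L)
    obs=[("scene",s[0],(.14,0,.006)),("scene",s[1],(-.14,0,.006))]
    if t: obs+=[("top",t[0],(.14,0,.006)),("top",t[1],(-.14,0,.006))]
    f=lambda p:np.concatenate([(proj(n,pts(p,np.array(l)))[0]-c) for n,c,l in obs])
    r=least_squares(f,[.65,.03,.156,1.5,.0]);print("bar",r.x[:3].round(4),np.degrees(r.x[3:]).round(2),r.fun.round(2)); return r.x
E
python3 - <<'E'
from bf import *
S=lambda u,v:cr(u,v,4.4,(220,130));T=lambda u,v:cr(u,v,4.4,(160,140))
barfit([S(440,411),S(110,185)],[T(253,186),T(733,211)])
tc=[T(376,160),T(527,168),T(520,291),T(367,280)]
P=np.array([ray("top",c,.012) for c in tc]); print("foot top",P.round(4),P.mean(0))
sc=[S(207,504),S(316,585),S(405,524)]
Q=np.array([ray("scene",c,.012) for c in sc]); print("scene foot",Q.round(4),(Q[0]+Q[2])/2)
# if level: scene-only vertical pixel line prediction
for n in("top","scene"): print(n,proj(n,[[.66,.0565,.15],[.66,.0565,.0]]))
E
```

```text
bar [0.6565 0.0205 0.1587] [86.14  3.19] [-0.27 -0.07 -0.19 -0.03  0.02  0.16 -0.39  0.1 ]
foot top [[0.7028 0.102  0.012 ]
 [0.6966 0.0018 0.012 ]
 [0.6148 0.0069 0.012 ]
 [0.6229 0.108  0.012 ]] [0.6592314 0.0546418 0.012    ]
scene foot [[0.6976 0.0082 0.012 ]
 [0.7043 0.1056 0.012 ]
 [0.6284 0.1128 0.012 ]] [0.66299004 0.06047236 0.012     ]
top [[257.45624162 184.34108452]
 [260.91920372 190.86759912]]
scene [[288.61882343 206.19401925]
 [288.63685039 248.28877237]]
```

```bash
cat >> bf.py <<'E'
def dot(img,c,r=5,thr=30):
    im=cv2.imread(f"pics/{img}_full.png").astype(float); x0,y0=int(round(c[0])),int(round(c[1]))
    p=im[y0-r:y0+r+1,x0-r:x0+r+1]; w=p[:,:,2]*.5+p[:,:,1]*.5-p[:,:,0]; w=np.clip(w-thr,0,None)
    # mask: prefer bright yellow
    w*= (p[:,:,1]>120)
    ys,xs=np.mgrid[y0-r:y0+r+1,x0-r:x0+r+1]; return np.array([(w*xs).sum(),(w*ys).sum()])/w.sum() if w.sum() else None
E
python3 - <<'E'
from bf import *
S=lambda u,v:cr(u,v,4.4,(220,130));T=lambda u,v:cr(u,v,4.4,(160,140))
s=[dot("s12",S(440,411),3),dot("s12",S(110,185),3)];t=[dot("t12",T(253,186),3),dot("t12",T(733,211),3)]
print(s,t,S(440,411),S(110,185),T(253,186),T(733,211)); barfit(s,t)
print(dot("s11",(220+100,130+93.3),3),dot("s11",(220+126/5,130+208/5),3),dot("s10",(220+100,130+92.8),3))
im=cv2.imread("pics/s12_full.png")
c1=im[210:240,305:335];c2=im[160:190,230:260]
cv2.imwrite("pics/dots.png",np.hstack([cv2.resize(c,None,fx=13,fy=13,interpolation=cv2.INTER_NEAREST) for c in(c2,c1)]))
E
```

```text
[array([319.56465863, 222.95261044]), array([244.67162162, 171.5527027 ])] [array([217.01022817, 182.06687648]), array([325.984, 187.184])] (319.6136363636364, 223.02272727272725) (244.61363636363637, 171.6590909090909) (217.11363636363637, 181.88636363636363) (326.20454545454544, 187.5681818181818)
bar [0.6567 0.0208 0.1591] [86.3   3.33] [-0.06 -0.01 -0.34 -0.03 -0.01  0.04 -0.27  0.22]
[319.56962025 222.93987342] None [319.66979522 222.31399317]
```

View pics/dots.png

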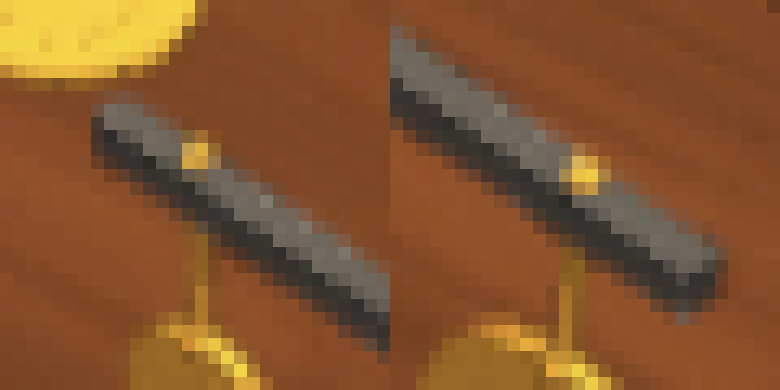

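The bar hangs free but still tilts about 3.3° towards the big disc, so the edge is roughly 3 mm short of balance. I'm going back to slide it a little further before I touch the hanger.

Request:
move_arm(claw=[0.3,0.3,0.3,0.3,0.3,0.3,0.3,0.3], dp=[[0,0,-0.05],[0,0,-0.05],[0.06,0.055,0],[0.14,0.127,0],[0.14,0.127,0],[0.14,0.127,0],[0.14,0.127,0],[0.14,0.127,0]], turn=[[0,0,-0.15],[0,0,-0.147],[0,0,0],[0,0,0],[0,0,0],[0,0,0],[0,0,0],[0,0,0]])

```text
clock: 13.07
position: [0.5893, -0.0023, 0.2483]
ee_rot: [0.999, -0.034, -0.0, 0.0]
ft_force: [0.7, 0.5, 0.0]
grip_width: 0.302
```

Request:
move_arm(claw=[0.3,0.3,0.3,0.3,0.3,0.3], dp=[[0.14,0.127,0],[0.14,0.127,0],[0.06,0.055,0.05],[0,0,0.1],[0,0,0],[0,0,0]], turn=[[0,0,0],[0,0,0],[0,0,0],[0,0,0],[0,0,0],[0,0,0]])

```text
clock: 13.57
position: [0.6511, -0.0661, 0.2176]
ee_rot: [0.999, -0.033, -0.001, -0.0]
ft_force: [-0.1, 0.4, 0.4]
grip_width: 0.3
```

Run:
```python
from h import *
plan([.6514,-.0655,.148])
```

```text
t 13.5667 pos [ 0.6511 -0.0661  0.2176] F [-0.07  0.41  0.39] M [-0.022 -0.052  0.012] grip 0.3
dp total [ 0.0023 -0.003   0.3479] dist mm 69.5806039909343 turn total [-0.0004  0.0034 -0.0014]
```

Request:
move_arm(claw=[0.3,0.3,0.3,0.3,0.3,0.3,0.3], dp=[[0.002,-0.003,0.08],[0,0,0.08],[0,0,0.08],[0,0,0.06],[0,0,0.047],[0,0,0],[0,0,0]], turn=[[0,0,0],[0,0,0],[0,0,0],[0,0,0],[0,0,0],[0,0,0],[0,0,0]])

```text
clock: 14.15
position: [0.6521, -0.065, 0.1499]
ee_rot: [0.999, -0.033, 0.0, 0.0]
ft_force: [0.0, 0.7, 0.7]
grip_width: 0.302
```

Request:
move_arm(claw=[0.2,0.15,0.12,0.08,0.05,0], dp=[[0,0,0],[0,0,0],[0,0,0],[0,0,0],[0,0,0],[0,0,0]], turn=[[0,0,0],[0,0,0],[0,0,0],[0,0,0],[0,0,0],[0,0,0]])

```text
clock: 14.65
position: [0.6522, -0.0651, 0.1496]
ee_rot: [0.999, -0.033, 0.0, 0.0]
ft_force: [-0.6, 0.2, 1.3]
grip_width: 0.109
```

Run:
```python
from bf import *
snap("scene","s13",(220,130,360,270),5)
print(dot("s13",(319.6,223),3),dot("s12",(319.6,223),3))
ft(4)
```

```text
[319.80436418 222.15650865] [319.56465863 222.95261044]
t 14.85 F [-0.59 -0.08  1.23] M [0.075 0.065 0.032] p [ 0.6521 -0.0651  0.1496] rot [[0.998, -0.066, 0.0], [-0.066, -0.998, -0.0], [0.0, 0.0, -1.0]]
```

View pics/s13.png

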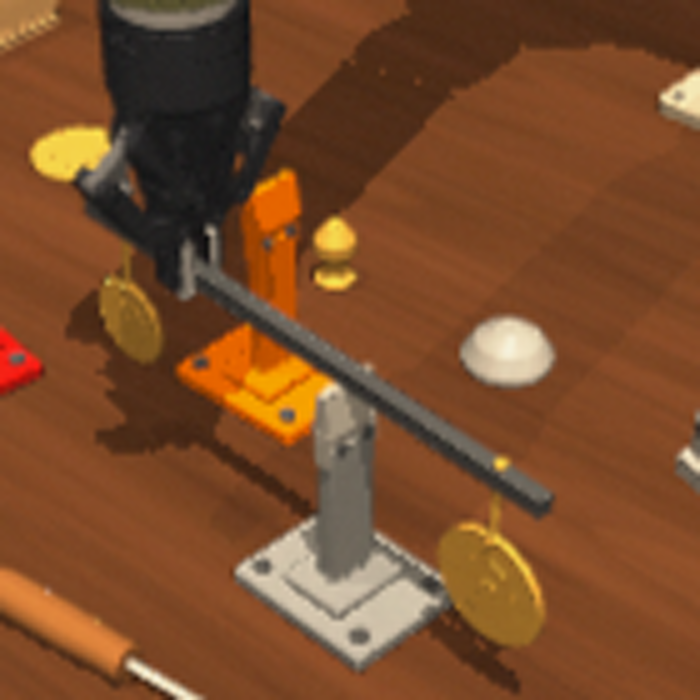

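Request:
move_arm(claw=[0,0,0,0,0,0], dp=[[0,0.006,0.006],[0,0.006,0.008],[0,0.005,0.006],[0,0,0.004],[0,0,0],[0,0,0]], turn=[[0,0,0],[0,0,0],[0,0,0],[0,0,0],[0,0,0],[0,0,0]])

```text
clock: 15.4
position: [0.6519, -0.0683, 0.1446]
ee_rot: [0.999, -0.033, 0.0, -0.0]
ft_force: [0.5, 4.0, 1.7]
grip_width: 0.11
```

Run:
```python
from bf import *
snap("scene","s14",(220,130,360,270),5)
print(dot("s14",(318.6,221),3),dot("s13",(319.6,223),3))
ft(4)
# predicted dot motion: slide 3mm, level
p0=np.array([.6567,.0208,.1591]);
for d,t in((0,3.3),(0,2.4),(.003,2.4),(.003,0),(.003,-.5)):
  e=np.array([.66,.0565,.15]); 
  ax=R.from_euler("ZY",[86.3,t],degrees=True).apply([1,0,0]); nz=R.from_euler("ZY",[86.3,t],degrees=True).apply([0,0,1])
  print(d,t,proj("scene",e+ax*(.14-.0345-d)+nz*.012))
```

```text
[318.74792013 220.30116473] [319.80436418 222.15650865]
t 15.6 F [-0.09  3.41  1.31] M [ 0.878 -0.012  0.023] p [ 0.6519 -0.0684  0.1446] rot [[0.998, -0.066, 0.0], [-0.066, -0.998, -0.0], [0.0, 0.0, -1.0]]
0 3.3 [[319.76449853 223.81555033]]
0 2.4 [[319.76482017 223.26963917]]
0.003 2.4 [[318.83192774 222.64724847]]
0.003 0 [[318.78691269 221.2047466 ]]
0.003 -0.5 [[318.77037784 220.89967389]]
```

Request:
move_arm(claw=[0,0,0], dp=[[0,-0.003,0],[0,0,0],[0,0,0]], turn=[[0,0,0],[0,0,0],[0,0,0]])

```text
clock: 15.9
position: [0.6519, -0.0684, 0.1446]
ee_rot: [0.999, -0.033, 0.0, 0.0]
ft_force: [-0.7, 1.4, 1.8]
grip_width: 0.111
```

Run:
```python
from bf import *
snap("scene","s15",(220,130,360,270),5)
print(dot("s15",(318.6,221),3))
ft(4)
```

```text
[318.68802698 220.30944351]
t 16.1 F [-0.13  0.44  1.6 ] M [0.3   0.018 0.024] p [ 0.6519 -0.0684  0.1446] rot [[0.998, -0.067, 0.0], [-0.067, -0.998, -0.001], [0.0, 0.001, -1.0]]
```

Request:
move_arm(claw=[0.12,0.14,0.16,0.2,0.25,0.3], dp=[[0,0,0],[0,0,0],[0,0,0],[0,0,0],[0,0,0],[0,0,0]], turn=[[0,0,0],[0,0,0],[0,0,0],[0,0,0],[0,0,0],[0,0,0]])

```text
clock: 16.65
position: [0.6519, -0.0679, 0.1445]
ee_rot: [0.999, -0.033, -0.0, 0.0]
ft_force: [-0.2, -0.1, 0.1]
grip_width: 0.3
```

Request:
move_arm(claw=[0.3,0.3,0.3,0.3,0.3,0.3,0.3,0.3], dp=[[0,0,-0.05],[0,0,-0.1],[0,0,-0.15],[0,0,-0.15],[0,0,-0.05],[-0.05,-0.045,0],[-0.14,-0.127,0],[-0.14,-0.127,0]], turn=[[0,0,0],[0,0,0],[0,0,0],[0,0,0],[0,0,0],[0,0,0],[0,0,0],[0,0,0]])

```text
clock: 17.32
position: [0.5895, -0.004, 0.2447]
ee_rot: [0.999, -0.034, 0.0, -0.0]
ft_force: [0.2, 1.4, 0.2]
grip_width: 0.297
```

Request:
move_arm(claw=[0.3,0.3,0.3,0.3,0.3,0.3,0.3,0.3], dp=[[-0.14,-0.127,0],[-0.14,-0.127,0],[-0.14,-0.127,0],[-0.14,-0.127,0],[-0.14,-0.127,0.05],[-0.07,-0.085,0.05],[0,0,0],[0,0,0]], turn=[[0,0,0],[0,0,0],[0,0,0],[0,0,0],[0,0,0.1],[0,0,0.1],[0,0,0.097],[0,0,0]])

```text
clock: 17.98
position: [0.4463, 0.1521, 0.2249]
ee_rot: [0.989, -0.149, 0.0, 0.001]
ft_force: [0.5, -1.0, 0.6]
grip_width: 0.296
```

Run:
```python
from bf import *
S=lambda u,v:cr(u,v,4.4,(220,130));T=lambda u,v:cr(u,v,4.4,(160,140))
snap("scene","s16",(220,130,400,280),4.4)
snap("top","t16",(160,140,340,290),4.4)
plan([.4455,.148,.1],yaw=-17.1)
s=[dot("s16",(318.7,220.6),3),dot("s16",(243.7,172),3)];t=[dot("t16",(218,182),3),dot("t16",(327.1,187),3)]
print(s,t); barfit(s,t)
```

```text
t 18.0833 pos [0.4477 0.1506 0.2251] F [ 0.57 -0.36  0.99] M [ 0.016 -0.036  0.028] grip 0.305
dp total [-0.0072  0.0154  0.6255] dist mm 125.15263566274845 turn total [ 0.0001 -0.0011  0.0016]
[array([318.67411866, 219.95012898]), array([243.77308707, 174.68997361])] [array([217.96090356, 181.30147698]), array([326.93986254, 187.84879725])]
bar [0.6571 0.0176 0.157 ] [86.22 -0.77] [-0.27 -0.02 -0.11 -0.02 -0.14  0.18 -0.17  0.06]
```

View pics/s16.png

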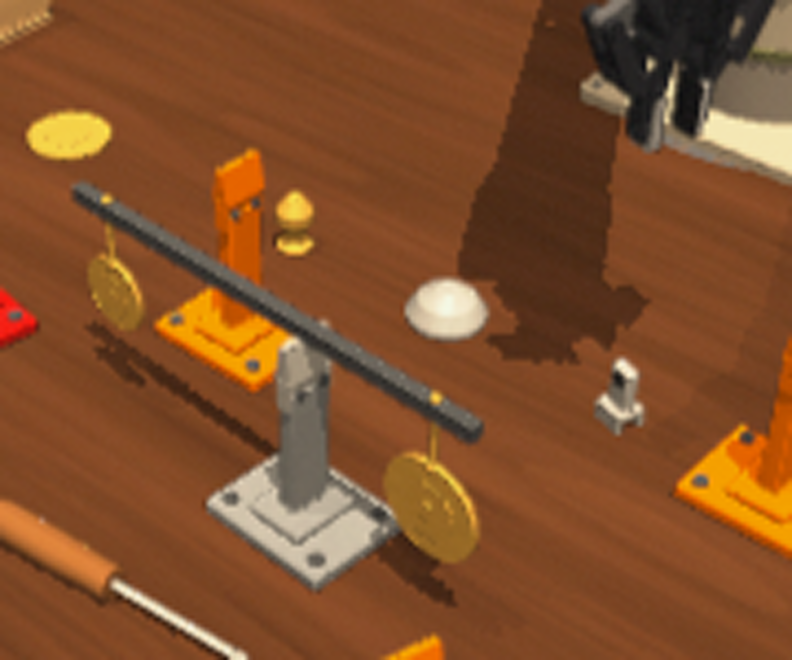

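View pics/t16.png

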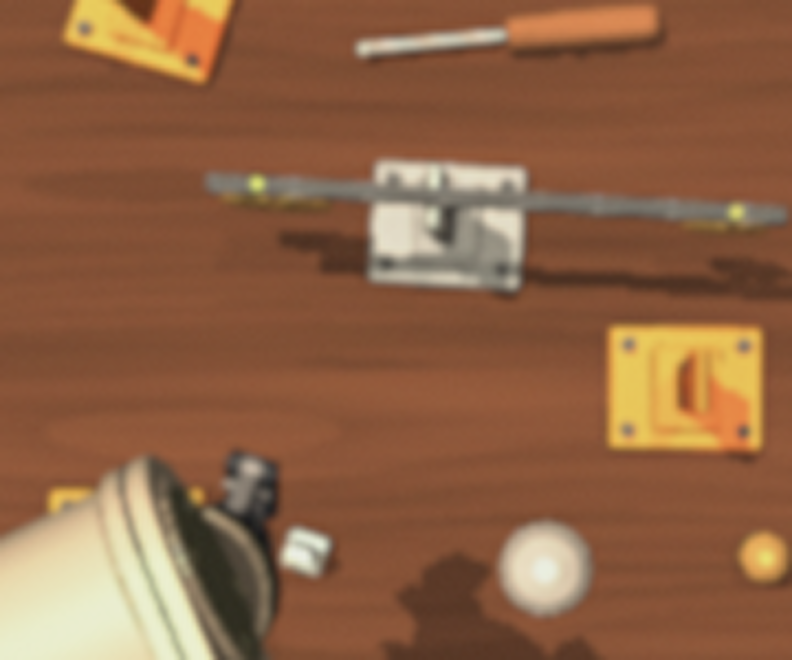

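Request:
move_arm(claw=[0.4,0.4,0.4,0.4,0.4,0.4,0.4,0.4], dp=[[-0.007,0.012,0.1],[0,0,0.15],[0,0,0.15],[0,0,0.15],[0,0,0.15],[0,0,0.1],[0,0,0],[0,0,0]], turn=[[0,0,0],[0,0,0],[0,0,0],[0,0,0],[0,0,0],[0,0,0],[0,0,0],[0,0,0]])

```text
clock: 18.75
position: [0.4453, 0.1487, 0.0645]
ee_rot: [0.989, -0.149, -0.001, -0.0]
ft_force: [-0.1, 0.6, 1.3]
grip_width: 0.4
```

Run:
```python
from bf import *
snap("scene","s17",(330,170,400,240),8)
plan([.4455,.148,.018],yaw=-17.1)
s=[dot("s17",(318.7,220.6),3),dot("s17",(243.7,174.7),3)]; print(s)
print((proj("scene",manip.get_obs()["position"])-[330,170])*8)
```

```text
t 18.8 pos [0.4461 0.149  0.0656] F [0.69 1.3  0.19] M [ 0.047 -0.019 -0.019] grip 0.402
dp total [-0.0014  0.0059  0.238 ] dist mm 47.61640619955656 turn total [-0.0009 -0.0003 -0.0006]
[array([318.75707547, 220.08333333]), array([243.71360759, 174.51424051])]
[[257.79063045 302.38334574]]
```

View pics/s17.png

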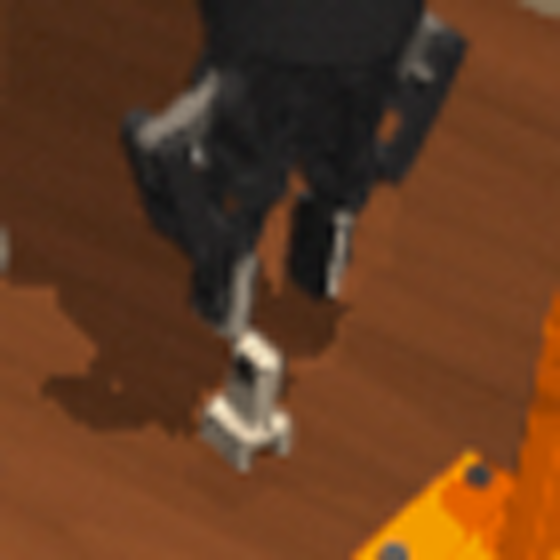

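Request:
move_arm(claw=[0.4,0.4,0.4,0.4,0.4,0.4], dp=[[0,0.005,0.06],[0,0.005,0.07],[0,0,0.06],[0,0,0.035],[0,0,0],[0,0,0]], turn=[[0,0,0],[0,0,0],[0,0,0],[0,0,0],[0,0,0],[0,0,0]])

```text
clock: 19.3
position: [0.4447, 0.1473, 0.0197]
ee_rot: [0.989, -0.149, -0.0, -0.0]
ft_force: [0.4, -0.3, -0.2]
grip_width: 0.395
```

Run:
```python
from bf import *
snap("scene","s18",(330,170,400,240),8)
plan([.4455,.148,.020],yaw=-17.1)
print((proj("scene",manip.get_obs()["position"])-[330,170])*8)
```

```text
t 19.35 pos [0.445  0.1474 0.02  ] F [-0.42 -0.66  0.01] M [ 0.048 -0.043 -0.002] grip 0.396
dp total [ 0.0017 -0.0034  0.0002] dist mm 0.7667656730489283 turn total [-0.0005 -0.0006 -0.0007]
[[241.74461343 395.80453565]]
```

View pics/s18.png

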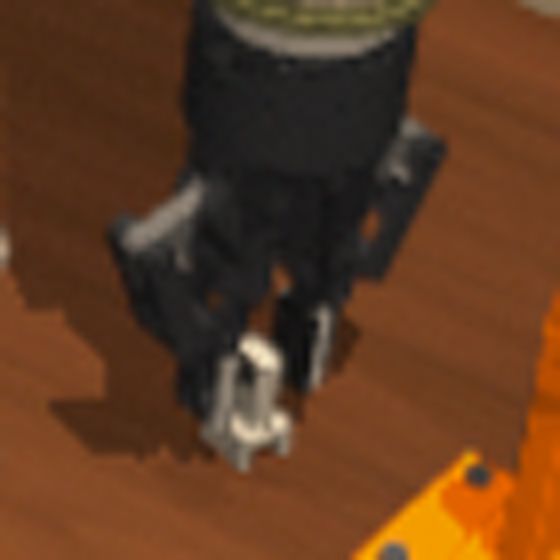

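Request:
move_arm(claw=[0.3,0.2,0.12,0.05,0,0,0], dp=[[0,0,0],[0,0,0],[0,0,0],[0,0,0],[0,0,0],[0,0,0],[0,0,0]], turn=[[0,0,0],[0,0,0],[0,0,0],[0,0,0],[0,0,0],[0,0,0],[0,0,0]], grip_force=30)

```text
clock: 19.93
position: [0.445, 0.1472, 0.0201]
ee_rot: [0.989, -0.149, 0.0, 0.0]
ft_force: [-1.4, -1.2, 5.5]
grip_width: 0.106
```

Run:
```python
from bf import *
snap("scene","s19",(340,190,390,240),12)
plan([.4455,.148,.020],yaw=-17.1)
print((proj("scene",manip.get_obs()["position"])-[340,190])*12)
```

```text
t 19.9833 pos [0.445  0.1472 0.0201] F [-1.67 -1.26  6.44] M [-0.143  0.317  0.051] grip 0.108
dp total [ 0.0014 -0.0045  0.0003] dist mm 0.9510330482600058 turn total [-0.0001 -0.001  -0.0012]
[[241.85385389 353.21850661]]
```

View pics/s19.png

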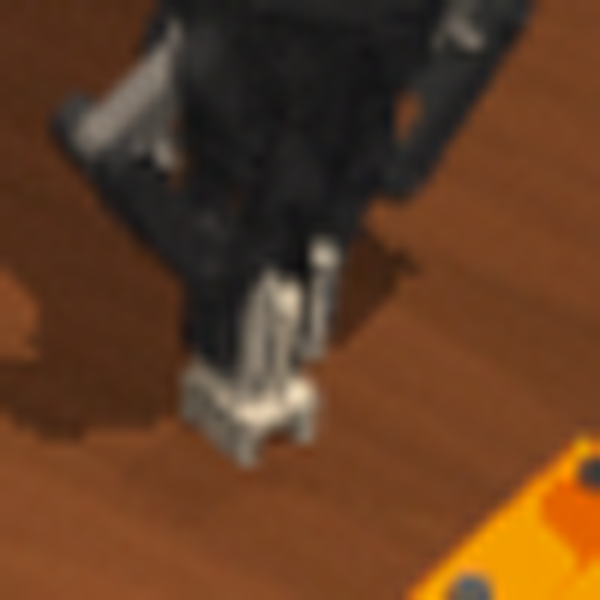

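Request:
move_arm(claw=[0,0,0,0,0,0,0,0], dp=[[0,0,-0.05],[0,0,-0.15],[0,0,-0.17],[0,0,-0.17],[0,0,-0.17],[0,0,-0.17],[0,0,-0.17],[0,0,-0.1]], turn=[[0,0,0],[0,0,0],[0,0,0],[0,0,-0.1],[0,0,-0.1],[0,0,-0.096],[0,0,0],[0,0,0]])

```text
clock: 20.65
position: [0.445, 0.1479, 0.2537]
ee_rot: [0.999, -0.033, 0.002, -0.0]
ft_force: [0.7, -0.4, -0.4]
grip_width: 0.111
```

Request:
move_arm(claw=[0,0,0,0,0,0,0,0], dp=[[0.08,0.028,0],[0.17,0.06,0],[0.17,0.06,0],[0.17,0.06,0],[0.17,0.06,0],[0.17,0.06,0],[0.1,0.035,0],[0.05,0.018,0]], turn=[[0,0,0],[0,0,0],[0,0,0],[0,0,0],[0,0,0],[0,0,0],[0,0,0],[0,0,0]])

```text
clock: 21.32
position: [0.6569, 0.0544, 0.2488]
ee_rot: [0.999, -0.035, -0.001, -0.0]
ft_force: [-0.6, 0.5, -0.7]
grip_width: 0.111
```

Request:
move_arm(claw=[0,0,0], dp=[[0.02,0.007,0],[0,0,0],[0,0,0]], turn=[[0,0,0],[0,0,0],[0,0,0]])

```text
clock: 21.57
position: [0.6583, 0.0558, 0.25]
ee_rot: [0.999, -0.033, -0.0, -0.0]
ft_force: [-0.0, 0.0, -0.9]
grip_width: 0.111
```

Run:
```python
from bf import *
snap("scene","s20",(220,110,360,250),5)
plan([.660,.0552,.20],yaw=-3.8)
s=[dot("s20",(318.7,220.6),3),dot("s20",(243.7,174.7),3)]; print(s)
```

```text
t 21.6167 pos [0.6582 0.0559 0.2502] F [ 0.33  0.18 -0.66] M [-0.045 -0.031  0.044] grip 0.107
dp total [0.0094 0.003  0.251 ] dist mm 50.233987517673725 turn total [-0.0002 -0.0002  0.0009]
[array([318.74764756, 219.98631309]), array([243.55322339, 174.55172414])]
```

View pics/s20.png

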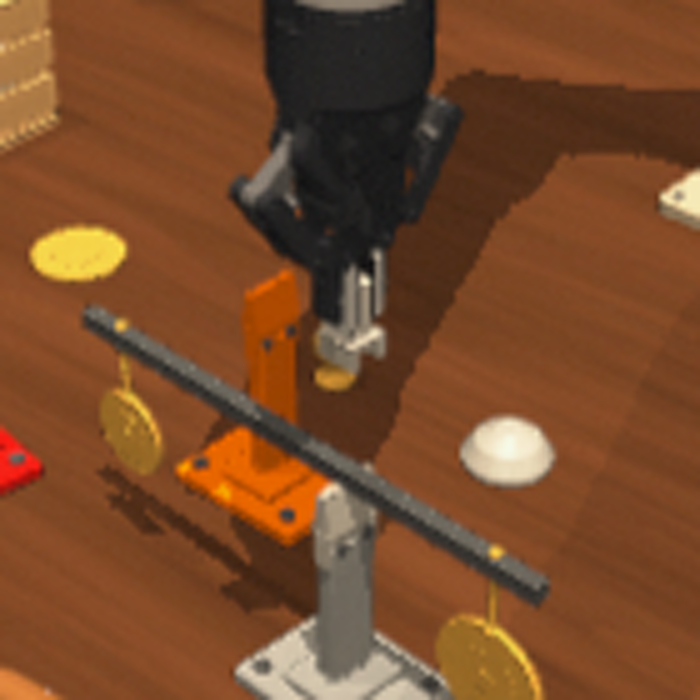

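Request:
move_arm(claw=[0,0,0,0,0], dp=[[0.009,0.003,0.08],[0,0,0.1],[0,0,0.075],[0,0,0],[0,0,0]], turn=[[0,0,0],[0,0,0],[0,0,0],[0,0,0],[0,0,0]])

```text
clock: 22.03
position: [0.6599, 0.0546, 0.1989]
ee_rot: [0.999, -0.033, -0.0, 0.0]
ft_force: [-0.3, 0.7, -0.0]
grip_width: 0.109
```

Run:
```python
from bf import *
snap("scene","s21",(255,160,325,230),10)
snap("top","t21",(210,150,310,220),7)
plan([.660,.0552,.173],yaw=-3.8)
p=manip.get_obs()["position"]; p[2]-=.02
print((proj("scene",p)-[255,160])*10,(proj("scene",[[.66,.0552,.15]])-[255,160])*10)
c=cv2.imread("pics/scene0.png")[180:250,255:325]; cv2.imwrite("pics/st0.png",cv2.resize(c,None,fx=10,fy=10,interpolation=cv2.INTER_CUBIC))
```

```text
t 22.1333 pos [0.6609 0.0547 0.2003] F [ 0.52  0.7  -0.71] M [ 0.038 -0.02  -0.006] grip 0.112
dp total [-0.0048 -0.0019  0.1365] dist mm 27.317282037513994 turn total [-0.0003 -0.0023 -0.0002]
[[328.61302215 366.20567762]] [[332.38495835 459.84279578]]
```

View pics/s21.png

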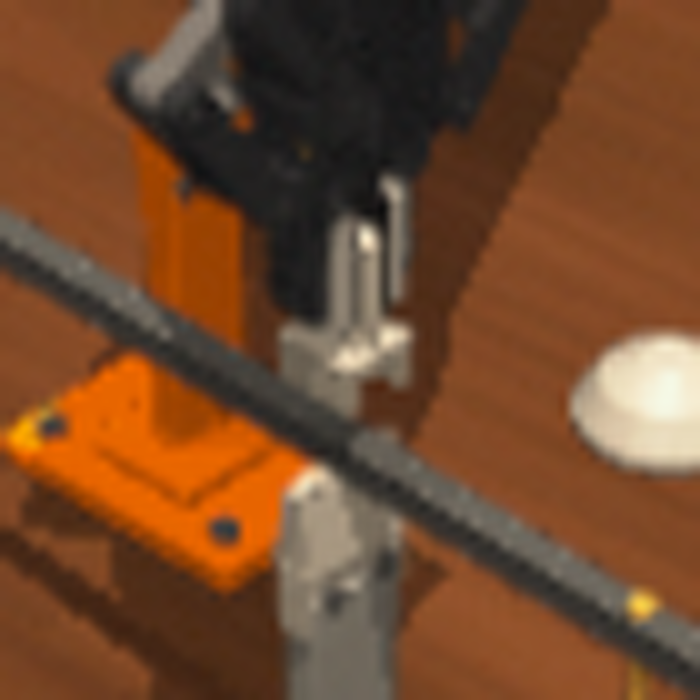

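View pics/t21.png

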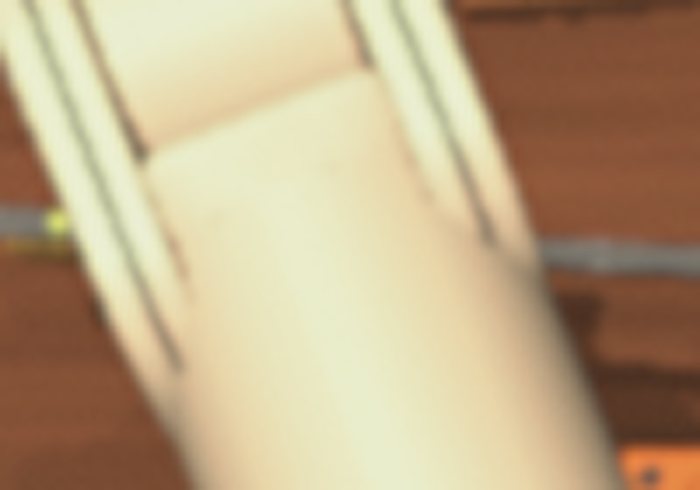

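View pics/st0.png

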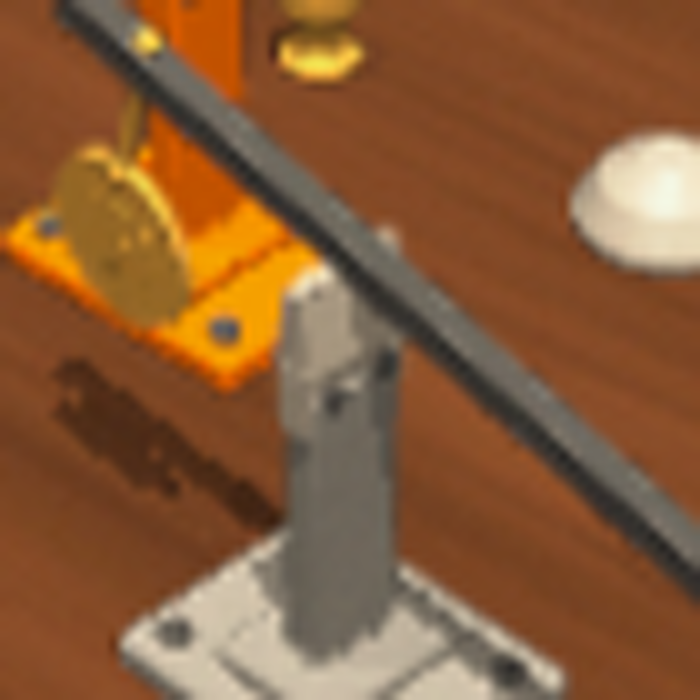

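Run:
```python
from h import *
def sil(c,lx,ly,z,yaw=86.2):
    P=[np.array([c[0],c[1],z])+R.from_euler("z",yaw,degrees=True).apply([a*lx/2,b*ly/2,0]) for a in(-1,1) for b in(-1,1)]
    u=(proj("scene",P)[:,0]-255)*10; return u.min().round(1),u.max().round(1)
for y in(.0525,.0545,.0565,.0585,.0605):
    c=(.660,y); 
    print(y,"upright z.08",sil(c,.014,.03,.08),"edge ends(st0)",((proj("scene",[[c[0]+s*.018*.998,y-s*.018*.066,.15] for s in(1,-1)])-[255,180])*10).round(0).tolist())
for y in(.0505,.0525,.0545,.0565,.0585): print(y,"saddle z.188",sil((.6609,y),.024,.022,.188), "tab", sil((.6609,y),.018,.010,.2))
```

```text
0.0525 upright z.08 (np.float64(266.4), np.float64(383.3)) edge ends(st0) [[274.0, 286.0], [374.0, 225.0]]
0.0545 upright z.08 (np.float64(272.0), np.float64(388.9)) edge ends(st0) [[280.0, 290.0], [380.0, 228.0]]
0.0565 upright z.08 (np.float64(277.5), np.float64(394.6)) edge ends(st0) [[286.0, 293.0], [386.0, 231.0]]
0.0585 upright z.08 (np.float64(283.1), np.float64(400.2)) edge ends(st0) [[291.0, 296.0], [392.0, 235.0]]
0.0605 upright z.08 (np.float64(288.7), np.float64(405.9)) edge ends(st0) [[297.0, 300.0], [398.0, 238.0]]
0.0505 saddle z.188 (np.float64(251.0), np.float64(380.8)) tab (np.float64(276.0), np.float64(355.5))
0.0525 saddle z.188 (np.float64(256.8), np.float64(386.8)) tab (np.float64(282.0), np.float64(361.5))
0.0545 saddle z.188 (np.float64(262.7), np.float64(392.9)) tab (np.float64(287.9), np.float64(367.6))
0.0565 saddle z.188 (np.float64(268.7), np.float64(399.0)) tab (np.float64(293.9), np.float64(373.7))
0.0585 saddle z.188 (np.float64(274.6), np.float64(405.0)) tab (np.float64(299.9), np.float64(379.8))
```

Request:
move_arm(claw=[0,0,0,0,0], dp=[[-0.005,0.009,0.03],[0,0,0.03],[0,0,0.02],[0,0,0],[0,0,0]], turn=[[0,0,0],[0,0,0],[0,0,0],[0,0,0],[0,0,0]])

```text
clock: 22.55
position: [0.6594, 0.0525, 0.1822]
ee_rot: [0.999, -0.033, -0.0, 0.0]
ft_force: [-0.3, 0.0, -0.3]
grip_width: 0.11
```

Run:
```python
from bf import *
snap("scene","s22",(255,160,325,230),10)
plan([.660,.053,.173],yaw=-3.8)
s=[dot("s22",(318.7,220.6),3),dot("s22",(243.7,174.7),3)]; print(s)
```

```text
t 22.6 pos [0.6596 0.0526 0.1826] F [-0.29  0.05  0.12] M [-0.043 -0.018  0.042] grip 0.112
dp total [ 0.0019 -0.0022  0.0479] dist mm 9.590210997359813 turn total [-0.      0.0001 -0.0007]
[array([318.74451939, 220.00084317]), array([243.86817102, 174.51543943])]
```

View pics/s22.png

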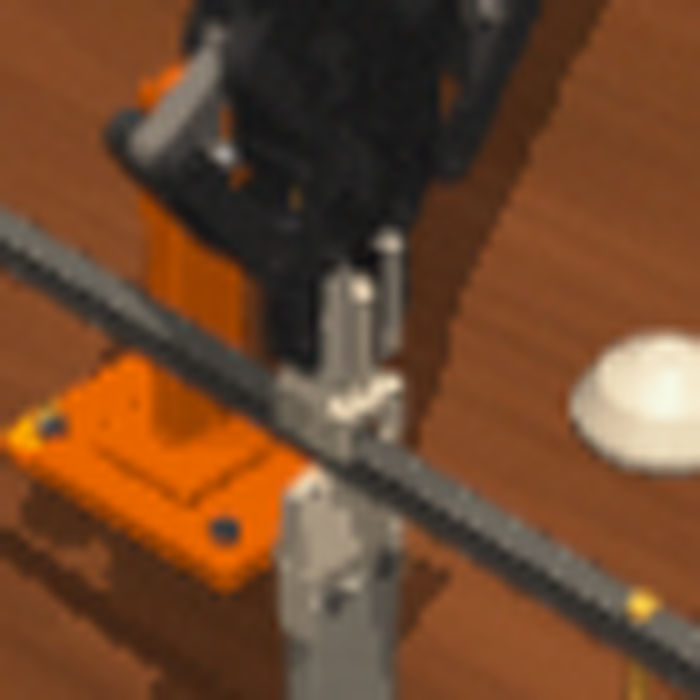

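Request:
move_arm(claw=[0,0,0,0], dp=[[0,0,0.012],[0,0,0.012],[0,0,0.006],[0,0,0]], turn=[[0,0,0],[0,0,0],[0,0,0],[0,0,0]])

```text
clock: 22.93
position: [0.6594, 0.0525, 0.1762]
ee_rot: [0.999, -0.033, -0.0, 0.0]
ft_force: [-0.4, -0.4, -0.8]
grip_width: 0.106
```

Run:
```python
from bf import *
snap("scene","s23",(255,160,325,230),10)
ft(4)
s=[dot("s23",(318.7,220.6),3),dot("s23",(243.7,174.7),3)]; print(s)
```

```text
t 23.1333 F [ 0.07 -0.07 -0.32] M [-0.007  0.008  0.02 ] p [0.6596 0.0526 0.1766] rot [[0.998, -0.067, 0.0], [-0.067, -0.998, -0.0], [0.0, -0.0, -1.0]]
[array([318.74914384, 219.98458904]), array([243.5505279, 174.5520362])]
```

View pics/s23.png

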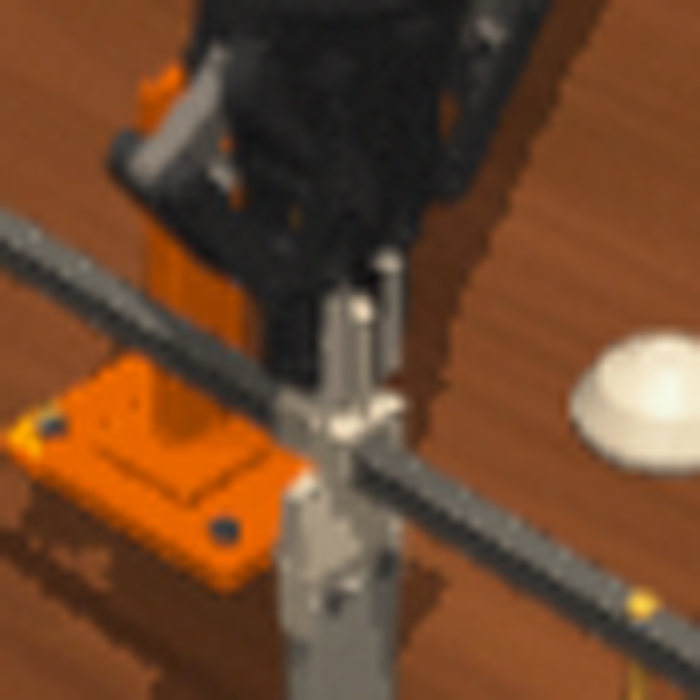

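Request:
move_arm(claw=[0,0,0,0,0], dp=[[0,0,0.005],[0,0,0.005],[0,0,0.005],[0,0,0],[0,0,0]], turn=[[0,0,0],[0,0,0],[0,0,0],[0,0,0],[0,0,0]])

```text
clock: 23.6
position: [0.6595, 0.0526, 0.1735]
ee_rot: [0.999, -0.033, -0.0, 0.0]
ft_force: [-0.1, -0.4, 0.1]
grip_width: 0.111
```

Run:
```python
from bf import *
ft(3)
```

```text
t 23.7 F [-0.2  -0.32 -0.49] M [-0.005  0.002  0.006] p [0.6596 0.0526 0.1736] rot [[0.998, -0.067, 0.0], [-0.067, -0.998, -0.0], [0.0, 0.0, -1.0]]
```

Request:
move_arm(claw=[0,0,0], dp=[[0,0,0.004],[0,0,0],[0,0,0]], turn=[[0,0,0],[0,0,0],[0,0,0]])

```text
clock: 24.0
position: [0.6597, 0.0527, 0.1731]
ee_rot: [0.999, -0.033, 0.0, -0.0]
ft_force: [-1.1, 0.3, 2.5]
grip_width: 0.106
```

Run:
```python
from bf import *
ft(3)
```

```text
t 24.1 F [-0.47  0.47  2.41] M [0.089 0.045 0.022] p [0.6597 0.0527 0.1731] rot [[0.998, -0.067, 0.001], [-0.067, -0.998, 0.0], [0.001, -0.0, -1.0]]
```

Request:
move_arm(claw=[0.11,0.13,0.15,0.2,0.26,0.32], dp=[[0,0,0],[0,0,0],[0,0,0],[0,0,0],[0,0,0],[0,0,0]], turn=[[0,0,0],[0,0,0],[0,0,0],[0,0,0],[0,0,0],[0,0,0]])

```text
clock: 24.65
position: [0.6595, 0.0525, 0.1727]
ee_rot: [0.999, -0.033, -0.0, 0.0]
ft_force: [-0.5, -0.3, -0.5]
grip_width: 0.319
```

Run:
```python
from bf import *
snap("scene","s24",(255,160,325,230),10)
s=[dot("s24",(318.7,220.6),3),dot("s24",(243.7,174.7),3)]; print(s)
ft(2)
```

```text
[array([318.57042802, 219.95252918]), array([243.99105546, 174.7549195 ])]
t 24.75 F [ 0.11 -0.56  0.11] M [-0.014  0.018  0.016] p [0.6596 0.0525 0.1727] rot [[0.998, -0.067, -0.0], [-0.067, -0.998, -0.0], [-0.0, 0.0, -1.0]]
```

View pics/s24.png

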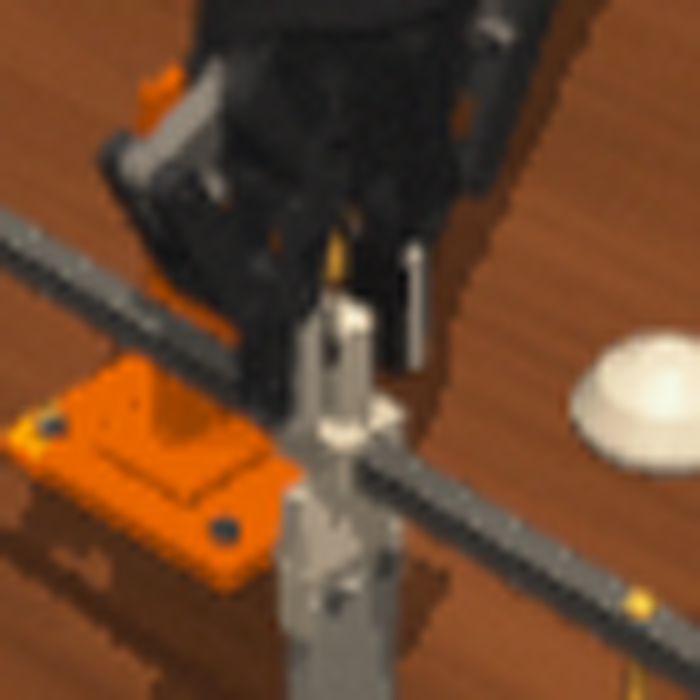

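The hanger is seated and the bar is still level: the dots have moved less than 0.3 px. Next I'll raise the arm clear and do the last check.

Request:
move_arm(claw=[0.32,0.32,0.32,0.32,0.32,0.32,0.32,0.32], dp=[[0,0,-0.04],[0,0,-0.1],[0,0,-0.15],[0,0,-0.15],[0,0,-0.1],[-0.1,0,0],[-0.15,0,0],[-0.15,0,0]], turn=[[0,0,0],[0,0,0],[0,0,0],[0,0,0],[0,0,0],[0,0,0],[0,0,0],[0,0,0]])

```text
clock: 25.47
position: [0.579, 0.0584, 0.2812]
ee_rot: [0.999, -0.033, 0.0, -0.0]
ft_force: [0.1, 0.5, 0.9]
grip_width: 0.323
```

Request:
move_arm(claw=[0.32,0.32,0.32,0.32,0.32,0.32,0.32,0.32], dp=[[-0.15,0,0],[-0.15,0,0],[-0.15,0,0],[-0.1,0,0],[0,0,0],[0,0,0],[0,0,0],[0,0,0]], turn=[[0,0,0],[0,0,0],[0,0,0],[0,0,0],[0,0,0],[0,0,0],[0,0,0],[0,0,0]])

```text
clock: 26.13
position: [0.4707, 0.0652, 0.281]
ee_rot: [0.999, -0.033, 0.0, -0.0]
ft_force: [-0.7, -0.7, -0.0]
grip_width: 0.319
```

Run:
```python
from bf import *
snap("scene","s25",(225,140,365,280),5)
snap("top","t25",(200,150,340,220),5.5)
s=[dot("s25",(318.7,220.6),3),dot("s25",(243.7,174.7),3)];t=[dot("t25",(218,182),3),dot("t25",(327.1,187),3)]
print(s,t); barfit(s,t); print(manip.get_obs()["position"],manip.get_obs()["clock"])
c=cv2.imread("pics/s25_full.png")[170:240,255:325]; cv2.imwrite("pics/s25z.png",cv2.resize(c,None,fx=8,fy=8,interpolation=cv2.INTER_CUBIC))
```

```text
[array([318.61100569, 219.76755218]), array([243.6884984 , 174.86261981])] [array([217.94763948, 181.32274678]), array([326.95822454, 187.91035683])]
bar [0.6571 0.0175 0.1569] [86.24 -1.  ] [-0.23 -0.02 -0.05 -0.02 -0.1   0.15 -0.15  0.02]
[0.47053561 0.06535411 0.28066949] 26.2333
```

View pics/s25z.png

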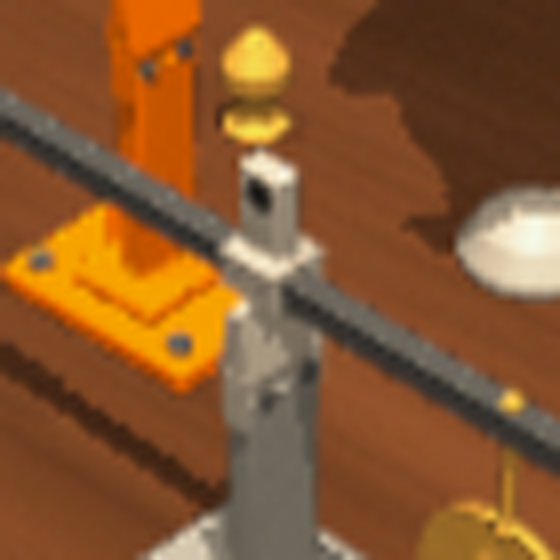

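View pics/t25.png

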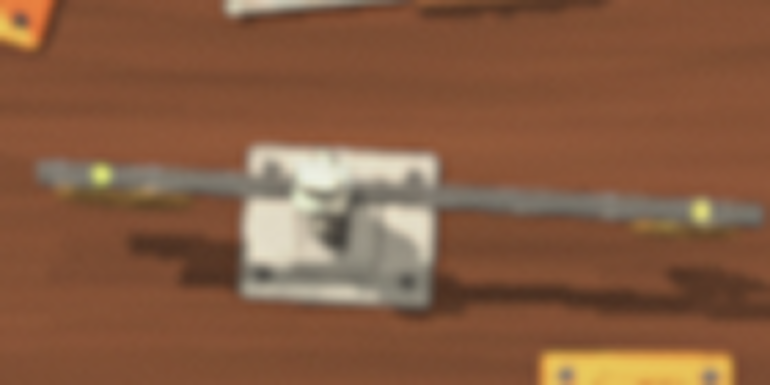

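View pics/s25.png

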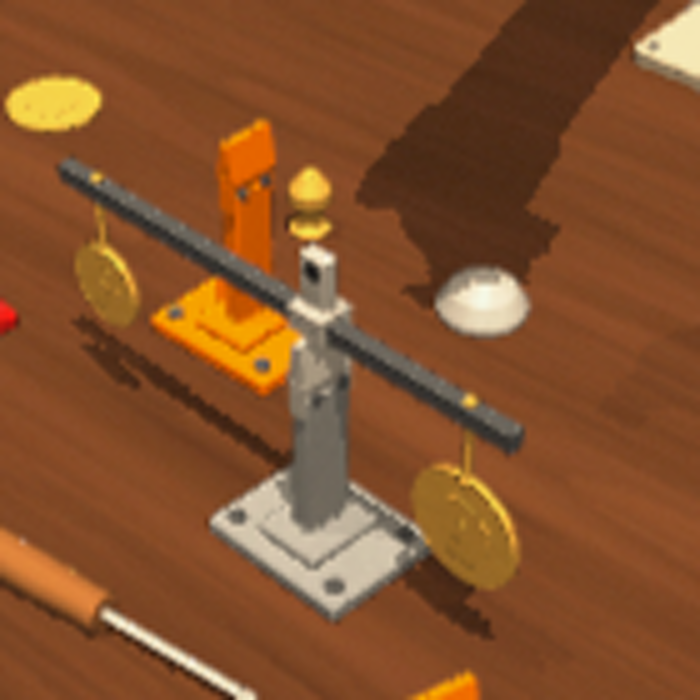

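Request:
move_arm(claw=[0.32,0.32,0.32,0.32,0.32,0.32,0.32,0.32], dp=[[0,0,0],[0,0,0],[0,0,0],[0,0,0],[0,0,0],[0,0,0],[0,0,0],[0,0,0]], turn=[[0,0,0],[0,0,0],[0,0,0],[0,0,0],[0,0,0],[0,0,0],[0,0,0],[0,0,0]])

```text
clock: 26.9
position: [0.47, 0.0653, 0.2808]
ee_rot: [0.999, -0.033, 0.0, 0.0]
ft_force: [-0.0, 0.6, 0.0]
grip_width: 0.324
```

Run:
```python
from bf import *
for i in range(6):
  snap("scene",f"s26{i}"); print(dot(f"s26{i}",(318.7,220.6),3),dot(f"s26{i}",(243.7,174.7),3))
# better: line fit of bar top/bottom edge? compare images by phase correlation near the ends
g=lambda n:cv2.cvtColor(cv2.imread(f"pics/{n}_full.png"),cv2.COLOR_BGR2GRAY).astype(np.float32)
w=cv2.createHanningWindow((24,24),cv2.CV_32F)
for n in("s17","s20","s25","s260","s265"):
  o=[]
  for cx,cy in((319,220),(244,175)):
    sl=np.s_[cy-12:cy+12,cx-12:cx+12]; o.append(np.round(cv2.phaseCorrelate(g("s16")[sl].copy(),g(n)[sl].copy(),w)[0],2))
  print(n,o)
```

```text
[318.74385072 220.        ] [243.86666667 174.51904762]
[318.74212766 220.00765957] [243.90024631 174.50985222]
[318.74343776 220.00169348] [243.86808009 174.52179034]
[318.74196277 219.99746193] [243.69672131 174.59836066]
[318.74764756 219.98802395] [243.69863014 174.59589041]
[318.72317772 219.94840295] [243.79034483 174.65103448]
s17 [array([-0.01,  0.06]), array([0.6 , 0.14])]
s20 [array([0.12, 0.33]), array([0.29, 0.36])]
s25 [array([-0.18,  0.38]), array([0.09, 0.09])]
s260 [array([-0.01,  0.12]), array([0.7 , 0.16])]
s265 [array([0.06, 0.18]), array([0.48, 0.12])]
```

Request:
move_arm(claw=[0.32,0.32,0.32,0.32,0.32,0.32,0.32,0.32], dp=[[0,0,0],[0,0,0],[0,0,0],[0,0,0],[0,0,0],[0,0,0],[0,0,0],[0,0,0]], turn=[[0,0,0],[0,0,0],[0,0,0],[0,0,0],[0,0,0],[0,0,0],[0,0,0],[0,0,0]])

```text
clock: 27.87
position: [0.47, 0.0653, 0.2808]
ee_rot: [0.999, -0.033, 0.0, 0.0]
ft_force: [-0.2, -0.1, -1.0]
grip_width: 0.322
```

Run:
```python
from bf import *
for i in range(4):
  snap("scene",f"s27{i}"); print(dot(f"s27{i}",(318.7,220.6),3),dot(f"s27{i}",(243.7,174.7),3))
snap("top","t27",(235,160,285,210),12)
f=lambda P:((proj("top",P)-[235,160]+.5)*12-.5).round().tolist()
c=np.array([.6595,.0546]); rot=R.from_euler("z",86.2,degrees=True)
print("edge ends",f([np.r_[c,.15]+rot.apply([0,s*.018,0]) for s in(-1,1)]))
print("saddle",f([np.r_[c,.167]+rot.apply([a*.012,b*.011,0]) for a in(1,-1) for b in(-1,1)]),"tab",f([np.r_[c,.199]+rot.apply([a*.009,b*.005,0]) for a in(1,-1) for b in(-1,1)]))
```

```text
[318.72300082 219.94723825] [243.79005525 174.65607735]
[318.72464963 219.94394064] [243.74102564 174.60512821]
[318.72268212 219.94288079] [243.74031008 174.60723514]
[318.74656357 219.98367698] [243.55754858 174.54857997]
edge ends [[289.0, 217.0], [278.0, 382.0]]
saddle [[226.0, 235.0], [219.0, 338.0], [338.0, 242.0], [331.0, 344.0]] tab [[226.0, 243.0], [223.0, 291.0], [313.0, 248.0], [310.0, 296.0]]
```

View pics/t27.png

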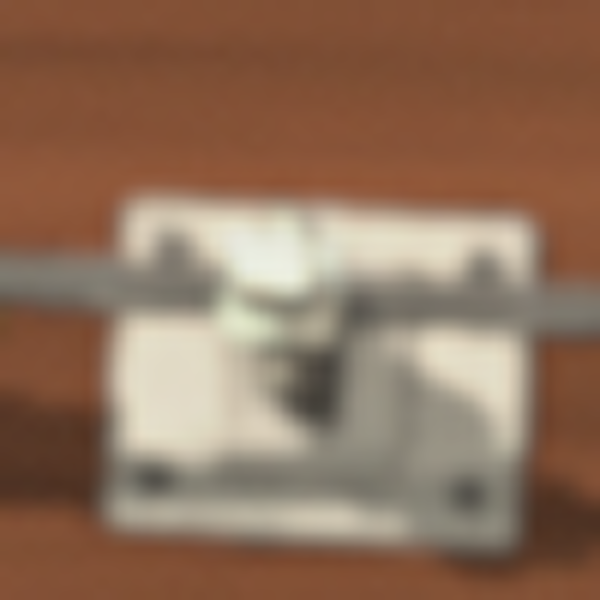

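```bash
python3 -c "
from workcell import manip
print(manip.hand_in(), manip.get_obs()['clock'])"
```

```text
the job is handed in; nothing more can be done
the job is handed in; nothing more can be done
```

The bar now balances level on the grey stand's edge with the hanger fully down astride it, and the job was handed in at about 28 s.

**Sliding:** I gripped the bar on its small-disc side and slid it along the edge, staying in contact. Upward force on the tool was usually 0–3.5 N and peaked near 5.9 N early in the slide. Let go the first time, it tilted about 3.3° towards the big disc. I regripped it, slid it 3.3 mm further and released it, and it came to rest.

**Hanger:** I gripped the hanger by its tab and lowered it until it touched at about 2.4 N, at the height expected for fully down. I then released it and backed away.

**Last checks:**
- **Level:** the stem tops returned to within about 0.1 px of where they rested before the hanger went on. A small rocking right after release had died down to under 0.1 px.
- **Over the edge:** the hanger sits within about 1 mm of the middle of the edge in both camera views.
- **Bystanders:** I saw nothing else moved in the views I took. I did not compare the whole table with the starting pictures.

**One check that disagreed:** the two-camera fit still reads a tilt of about −0.8°, small disc low. I took that as calibration error, because the resting position was the same with and without the hanger. I could not rule out a small real tilt.

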